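Stir the glazed beads in the pottery class

TASK

Take the upright wooden stirrer with the blue foot, lower its foot among the beads in the terracotta bowl and, starting on the bowl's left side as the robot sees it, stir them at least twice all the way round, clockwise as seen from above, in circles nearly half as wide as the bowl, so that most beads end up in a different place and none leaves the bowl. Then stand the stirrer upright on the round blue disc and let go. Leave the dark tamper with the red foot where it stands.

Things in the scene. Friction and masses are not known exactly. Their poses are not given: they have to be found in the camera images.
- stirrer_grip (a point): Grip point of the stirrer: a loose wooden rod that stands upright by itself on the table. Pale round handle 20 mm across, blue round foot 34 mm across and 14 mm thick at its lower end (tapering to the handle by 20 mm), 165 mm tall in all, 0.1 to 0.16 kg. This point is on the axis of the handle, 120 mm above the underside of the foot and 45 mm below the top. z points up along the rod.
- stirrer_foot (a point): Centre of the underside of the stirrer's blue foot, 120 mm below stirrer_grip along the rod.
- bowl: The terracotta-red bowl that holds the beads, fixed to the table. Origin: centre of its underside, on the table. 60 mm tall, rim 180 mm across outside; flat round inner floor 8 mm above the table, about 148 mm across; walls 6 mm, slightly flared. Its x axis points away from the robot, y to the robot's left. (A green bowl of the same shape, empty, is a bystander; the two may change places.)
- bat_top (a point): Centre of the top of a round blue disc (a potter's bat) lying fixed on the table: 130 mm across, 10 mm thick; this point is 10 mm above the table.
- tamper_grip (a point): A bystander, not to be used: a loose dark wooden tamper with a red foot 40 mm across, standing upright, 100 mm tall, handle 26 mm across. This point is on its axis, 65 mm above the table. It stands near the stirrer (centres at least 130 mm apart); the two may change places.
- bead_1_center (a point): Centre of white bead 1 of five: a glazed ball 30 mm across, 30 g, rolls freely in the terracotta bowl. The five start in a loose ring about 43 mm from the bowl's middle; the middle is clear.
- bead_2_center (a point): Centre of orange bead 2 of five: a glazed ball 30 mm across, 30 g, rolls freely in the terracotta bowl. The five start in a loose ring about 43 mm from the bowl's middle; the middle is clear.
- bead_3_center (a point): Centre of white bead 3 of five: a glazed ball 30 mm across, 30 g, rolls freely in the terracotta bowl. The five start in a loose ring about 43 mm from the bowl's middle; the middle is clear.
- bead_4_center (a point): Centre of orange bead 4 of five: a glazed ball 30 mm across, 30 g, rolls freely in the terracotta bowl. The five start in a loose ring about 43 mm from the bowl's middle; the middle is clear.
- bead_5_center (a point): Centre of white bead 5 of five: a glazed ball 30 mm across, 30 g, rolls freely in the terracotta bowl. The five start in a loose ring about 43 mm from the bowl's middle; the middle is clear.
Not all that is in view belongs to the job. What is shaped like the part that bears bead_2_center but turquoise is not meant.

How it is judged:
On the way, in this order (a step that is already met when the one before it is completed fails the run):
1. the foot, under 25 mm above the table and the rod within 25 degrees of upright, is over 16 mm to the left (+y) of the bowl's middle and within 16 mm of it crosswise (y of stirrer_foot in the frame of bowl between 0.016 and 0.085 m and x of stirrer_foot in the frame of bowl between -0.016 and 0.016 m and z of stirrer_foot in the frame of bowl below 0.025 m and angle between stirrer_grip's own z axis and vertical below 0.45 rad), for 0.02 s.
2. then the foot, under 25 mm above the table and the rod within 25 degrees of upright, is over 16 mm to the far (+x) of the bowl's middle and within 16 mm of it crosswise (x of stirrer_foot in the frame of bowl between 0.016 and 0.085 m and y of stirrer_foot in the frame of bowl between -0.016 and 0.016 m and z of stirrer_foot in the frame of bowl below 0.025 m and angle between stirrer_grip's own z axis and vertical below 0.45 rad), for 0.02 s.
3. then the foot, under 25 mm above the table and the rod within 25 degrees of upright, is over 16 mm to the right (-y) of the bowl's middle and within 16 mm of it crosswise (y of stirrer_foot in the frame of bowl between -0.085 and -0.016 m and x of stirrer_foot in the frame of bowl between -0.016 and 0.016 m and z of stirrer_foot in the frame of bowl below 0.025 m and angle between stirrer_grip's own z axis and vertical below 0.45 rad), for 0.02 s.
4. then the foot, under 25 mm above the table and the rod within 25 degrees of upright, is over 16 mm to the near (-x) of the bowl's middle and within 16 mm of it crosswise (x of stirrer_foot in the frame of bowl between -0.085 and -0.016 m and y of stirrer_foot in the frame of bowl between -0.016 and 0.016 m and z of stirrer_foot in the frame of bowl below 0.025 m and angle between stirrer_grip's own z axis and vertical below 0.45 rad), for 0.02 s.
5. then the foot, under 25 mm above the table and the rod within 25 degrees of upright, is over 16 mm to the left (+y) of the bowl's middle and within 16 mm of it crosswise (all of step 1), for 0.02 s.
6. then the foot, under 25 mm above the table and the rod within 25 degrees of upright, is over 16 mm to the far (+x) of the bowl's middle and within 16 mm of it crosswise (all of step 2), for 0.02 s.
7. then the foot, under 25 mm above the table and the rod within 25 degrees of upright, is over 16 mm to the right (-y) of the bowl's middle and within 16 mm of it crosswise (all of step 3), for 0.02 s.
8. then the foot, under 25 mm above the table and the rod within 25 degrees of upright, is over 16 mm to the near (-x) of the bowl's middle and within 16 mm of it crosswise (all of step 4), for 0.02 s.
At the end, for the whole second after the job is handed in: The stirrer stands on the blue disc (foot's centre within 55 mm of the disc's centre, underside within 5 mm of its top, within 8 degrees of upright), all five beads are in the terracotta bowl, and at least three of them lie more than 15 mm from where they began. The tamper has not been moved (horizontal distance between stirrer_foot and bat_top below 0.055 m and z of stirrer_foot in the frame of bat_top between -0.005 and 0.005 m and angle between stirrer_grip's own z axis and vertical below 0.14 rad and horizontal distance between each of bead_1_center, bead_2_center, bead_3_center, bead_4_center, bead_5_center and bowl below 0.085 m and z of each of bead_1_center, bead_2_center, bead_3_center, bead_4_center, bead_5_center in the frame of bowl below 0.06 m and (distance of each of bead_1_center, bead_2_center, bead_3_center from where it was at the start of the episode above 0.015 m or distance of each of bead_1_center, bead_2_center, bead_4_center from where it was at the start of the episode above 0.015 m or distance of each of bead_1_center, bead_2_center, bead_5_center from where it was at the start of the episode above 0.015 m or distance of each of bead_1_center, bead_3_center, bead_4_center from where it was at the start of the episode above 0.015 m or distance of each of bead_1_center, bead_3_center, bead_5_center from where it was at the start of the episode above 0.015 m or distance of each of bead_1_center, bead_4_center, bead_5_center from where it was at the start of the episode above 0.015 m or distance of each of bead_2_center, bead_3_center, bead_4_center from where it was at the start of the episode above 0.015 m or distance of each of bead_2_center, bead_3_center, bead_5_center from where it was at the start of the episode above 0.015 m or distance of each of bead_2_center, bead_4_center, bead_5_center from where it was at the start of the episode above 0.015 m or distance of each of bead_3_center, bead_4_center, bead_5_center from where it was at the start of the episode above 0.015 m)); the robot touches nothing.
It fails at once if the tamper is moved more than 25 mm or tipped (distance of tamper_grip from where it was at the start of the episode above 0.025 m).
It fails at once if a bead leaves the bowl (horizontal distance between any of bead_1_center, bead_2_center, bead_3_center, bead_4_center, bead_5_center and bowl above 0.095 m).
It also fails if it takes over 64 s, if anything falls off the work surface, if the arm or the gripper's body presses on something with over 40 N, if the wrist force passes 120 N, or if a joint passes its speed limit or range.

ROBOT

A 7-joint arm with a two-finger parallel gripper is mounted at the origin on the work surface. World frame = base frame: x ahead of the robot, y to its left, z up, the work surface at z = 0. Lengths are in m, angles in rad, forces in N, time in s.
With the tool pointing down it reaches from about 0.35 to 0.9 m from the base axis. Payload 8.1 kg.
Tool frame: the origin (TCP) lies on the centre line of the jaws, within the pads' length; the fingertips stand 8 mm ahead of it and the grasp point (between the pads) lies 11 mm behind it; z points along the fingers, x is the direction in which the jaws open and shut, and the axes are right-handed (so a half turn about z gives the same grasp; the last joint's range is limited). The gripper opens to 92 mm and grips with 3 to 60 N. Pads are 19 mm wide; open, the fingers measure 130 mm over their backs; the gripper's body (75 mm by 190 mm) begins 47 mm behind the grasp point.
Start: joints at [1.126, 0.434, 0.025, 1.573, -0.012, 1.134, -0.075], TCP at [0.209, -0.589, 0.235] pointing down, gripper open.
Joint ranges: [-2.62, 2.62], [-0.44, 2.09], [-1.27, 1.32], [0.08, 2.57], [-1.32, 4.46], [0.12, 2], [-2.74, 2.74]. Speed limits (rad/s): [2.22, 2.22, 3.01, 3.01, 3.14, 3.14, 3.14].

INTERFACE

Orientations are given as a 3x3 rotation matrix whose columns are the frame's x, y, z axes.
In Python, from plant import ctrl gives the robot as it stands.
- The arm moves only by the tool carry_out, never from a script. Its argument "rows" is a list of rows, each an object of numbers: "dx", "dy", "dz": the shift along the tool's x, y, z in units of 10 cm (1.0 is 10 cm); "ax", "ay", "az": the turn, a rotation vector about the tool's x, y, z in units of 180 degrees (1.0 is 180 degrees); "gripper": the opening, from 0 (shut) to 1 (fully open). In form: [{"dx": .., "dy": .., "dz": .., "ax": .., "ay": .., "az": .., "gripper": ..}, ...]. A call has 1 to 10 rows; each row is the pose to reach, as a shift and turn from the pose measured when the call began, along the tool's axes at that moment, turning the shorter way round; what a row does not reach only later rows make up. A row lasts 1/12 s, in which the tool goes at most 41.7 mm and 7.16 degrees, less where a joint would pass 70% of its speed; a pose out of reach is approached as far as the arm can. A call with a number of a shift or a turn outside -1 to 1 is refused whole. A call with a gripper value outside its range is refused whole. The fingers move at their own pace and stop on an object; "newtons" is the grip in N (left out, the last holds). Time passes only in rows, so rows that repeat a pose let the fingers close. It gives the time, the measured TCP pose, the force and the opening at its end, in the units of the state.
- ctrl.observe(): the state, without advancing time (a new reading comes with each control period).
- ctrl.capture(name): name is "side" or "top"; returns a dict with "image" (420x560x3 uint8, blue, green, red), "K" (3x3 intrinsics, pixels), "R" (3x3) and "t" (3): a world point X has camera coordinates R X + t. Camera axes: x right, y down, z forward; pixel columns grow to the right and rows downward; lengths in m; the calibration is good to about 2 mm. A picture is of the moment at which its call begins. There is no depth.
- ctrl.job_done(): hands the job in, once; it reports no verdict.
The state is a dict: "t": time; "q": joint angles; "qvel": joint speeds; "joint_torque": joint torques, N m; "tool_pos": TCP position; "tcp_rot": TCP orientation; "force": force on the tool from outside, world axes, zero at the start; "torque": the same for the moment, N m; "grip_width": finger opening in m.
Only numpy, scipy, OpenCV 4.12 (cv2) and the standard library are available. Lean on these libraries where they do the work, as an engineer would, in place of code of your own. Each camera call takes 0.05 s, during which the arm holds its last target.

## Working session

There is one attempt and no reset: what is moved stays moved. The work goes in short steps, Python scripts to look and compute and a tool call to move; the robot and the scene stay as the last step left them, time stands still between calls to the robot, and variables do not carry over. Pictures are saved under pics/ and viewed, and the job is handed in when it is done.

Besides the shell and the picture viewer there is one more tool, called after "Call:" as name(argument=value, ...) on one line, values as JSON. carry_out: Moves the arm, as the interface text tells. Its arguments: {"type":"object","properties":{"rows":{"type":"array"},"newtons":{"type":"number"}},"required":["rows"]}

```bash
ls; mkdir -p pics; python3 - <<'E'
from plant import ctrl
import cv2, numpy as np
for n in("side","top"):
    c=ctrl.capture(n); cv2.imwrite(f"pics/{n}0.png",c["image"]); np.savez(f"{n}0.npz",**c)
    print(n,c["K"].tolist(),c["R"].round(4).tolist(),c["t"].round(4).tolist())
s=ctrl.observe()
for k in s: print(k,np.round(s[k],4).tolist())
E
```

```text
pics
side [[495.55980584616026, 0.0, 293.85409403325764], [0.0, 495.55980584616026, 213.29619362015174], [0.0, 0.0, 1.0]] [[-0.9657, -0.2593, -0.0165], [-0.1809, 0.7165, -0.6737], [0.1865, -0.6476, -0.7388]] [0.5684, 0.1113, 1.3004]
top [[444.89591593951246, 0.0, 272.9935461265534], [0.0, 444.89591593951246, 209.58254435578348], [0.0, 0.0, 1.0]] [[-0.0127, -0.9998, -0.0152], [-0.9951, 0.0141, -0.0984], [0.0986, 0.0139, -0.995]] [0.0906, 0.569, 1.3593]
t 0.1
q [1.1264, 0.4352, 0.025, 1.574, -0.0116, 1.134, -0.0751]
qvel [-0.0009, -0.0001, 0.0004, -0.0017, 0.0007, 0.0004, -0.0019]
joint_torque [0.0027, -66.9123, 0.9877, -31.5146, -0.0606, 0.0374, 0.0]
tool_pos [0.2093, -0.5884, 0.234]
tcp_rot [[0.3351, -0.9422, -0.0006], [-0.9422, -0.3351, 0.0013], [-0.0014, 0.0001, -1.0]]
force [-0.1386, -0.1756, -0.0168]
torque [0.0383, 0.0252, -0.0081]
grip_width 0.0916
```

View pics/side0.png

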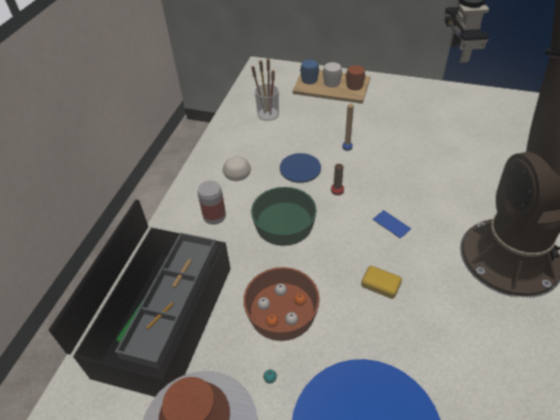

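View pics/top0.png

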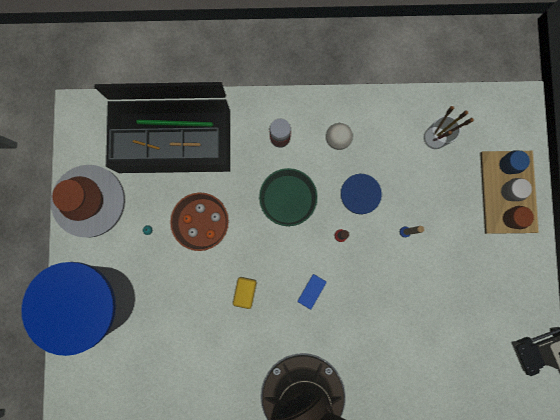

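The side view shows the stirrer at about (349,128), its foot at (347,146). The tamper is at (338,180), the blue bat at (300,167), the terracotta bowl at (282,303) and the green bowl at (284,215). In the top view these sit at: stirrer foot (404,232), stirrer top (420,230), tamper (341,236), bat (361,194), terracotta bowl (199,221).

```bash
cat > h.py <<'E'
import cv2, numpy as np
def load(n): return dict(np.load(n))
def ray(c,uv,z):
    d=np.linalg.inv(c["K"])@np.array([uv[0],uv[1],1.]); d=c["R"].T@d; o=-c["R"].T@c["t"]
    return o+d*(z-o[2])/d[2]
def proj(c,X):
    p=c["K"]@(c["R"]@np.asarray(X,float)+c["t"]); return p[:2]/p[2]
def tri(c1,u1,c2,u2):
    P=[c["K"]@np.c_[c["R"],c["t"]] for c in(c1,c2)]
    X=cv2.triangulatePoints(P[0],P[1],np.array(u1,float).reshape(2,1),np.array(u2,float).reshape(2,1))[:,0]; return X[:3]/X[3]
def blobs(c,box,hs,minA=6):
    im=c["image"]; x0,y0,x1,y1=box
    hsv=cv2.cvtColor(im,cv2.COLOR_BGR2HSV); m=np.zeros(hsv.shape[:2],np.uint8)
    for lo,hi in hs: m|=cv2.inRange(hsv,np.array(lo),np.array(hi))
    k=np.zeros_like(m); k[y0:y1,x0:x1]=m[y0:y1,x0:x1]
    n,l,s,ce=cv2.connectedComponentsWithStats(k)
    return [(s[i].tolist(),ce[i].round(2).tolist()) for i in range(1,n) if s[i][4]>=minA],l
BLUE=[((100,90,40),(125,255,255))]; TERRA=[((0,100,50),(14,255,255)),((172,100,50),(180,255,255))]
E
python3 - <<'E'
from h import *
T=load("top0.npz");S=load("side0.npz")
for nm,c,box in(("T",T,(395,222,430,242)),("S",S,(335,95,362,157))):
    print(nm,"stirrer foot",blobs(c,box,BLUE)[0]); print(nm,"wood",blobs(c,box,[((5,60,40),(22,255,255))])[0])
print("bat T",blobs(T,(335,168,388,220),BLUE)[0]); print("bat S",blobs(S,(275,150,325,185),BLUE)[0])
for nm,c,box,z in(("T",T,(160,185,235,255),.06),("S",S,(235,262,328,345),.06)):
    im=c["image"]; hsv=cv2.cvtColor(im,cv2.COLOR_BGR2HSV)
    b,l=blobs(c,box,TERRA,200); 
    i=np.argmax(np.bincount(l.ravel())[1:])+1
    p=np.argwhere(l==i)[:,::-1].astype(np.float32); h=cv2.convexHull(p)
    e=cv2.fitEllipse(h); print(nm,"bowl",b,e,ray(c,e[0],z))
    print(nm,"white",blobs(c,box,[((0,0,125),(180,70,255))],4)[0])
    # rim back-projected
    w=np.array([ray(c,q,.06) for q in h[:,0]]); print("extent x",w[:,0].min(),w[:,0].max(),"y",w[:,1].min(),w[:,1].max())
def crop(c,b,f): x0,y0,x1,y1=b; return cv2.resize(c["image"][y0:y1,x0:x1],None,fx=f,fy=f,interpolation=cv2.INTER_NEAREST)
a=crop(T,(160,185,235,255),5); cv2.imwrite("pics/c1.png",np.hstack([a,cv2.resize(crop(T,(330,160,435,250),4),(420,350))]))
cv2.imwrite("pics/c2.png",np.hstack([crop(S,(235,255,330,345),4),crop(S,(275,90,365,180),4)]))
E
```

```text
T stirrer foot [([400, 227, 10, 10, 51], [403.33, 231.69])]
T wood [([417, 226, 7, 7, 39], [420.05, 228.72])]
S stirrer foot [([343, 144, 9, 5, 30], [347.0, 146.0])]
S wood [([335, 95, 27, 7, 148], [349.36, 97.33]), ([346, 104, 7, 39, 131], [349.01, 121.23])]
bat T [([341, 174, 40, 40, 1278], [360.68, 193.47])]
bat S [([281, 154, 39, 27, 826], [299.94, 167.22])]
T bowl [([171, 193, 57, 58, 2058], [199.86, 221.78])] ((198.98333740234375, 221.29306030273438), (57.09587478637695, 58.163551330566406), 39.560359954833984) [0.53443163 0.30864087 0.06      ]
T white [([160, 185, 75, 70, 2583], [194.9, 217.62]), ([197, 205, 6, 6, 24], [199.83, 207.67]), ([212, 214, 7, 6, 26], [215.19, 216.65]), ([189, 229, 7, 7, 29], [192.24, 232.0])]
extent x 0.44716461903497173 0.6217301216744107 y 0.22301962655088003 0.39446069902821906
S bowl [([245, 268, 74, 65, 2386], [281.57, 306.37])] ((281.0437316894531, 300.16339111328125), (64.83053588867188, 74.26660919189453), 84.7902603149414) [0.53321564 0.31704366 0.06      ]
S white [([235, 262, 93, 83, 3395], [280.73, 302.92]), ([275, 284, 12, 9, 80], [280.08, 287.82]), ([258, 297, 12, 10, 85], [263.09, 301.68]), ([285, 312, 13, 10, 95], [291.15, 316.57])]
extent x 0.44886883813344514 0.6211844305524885 y 0.2250428784182591 0.40027587881126137
```

View pics/c1.png

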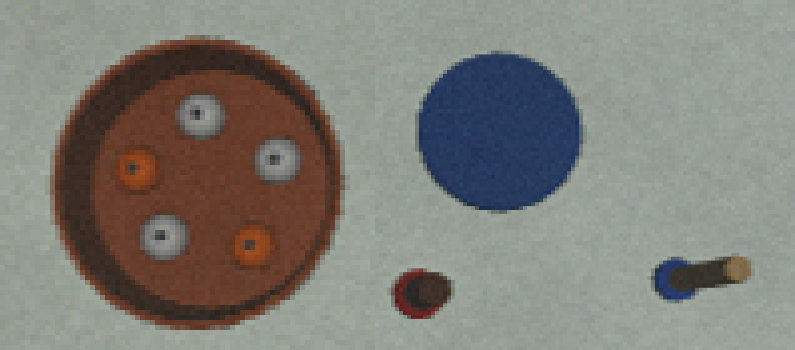

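View pics/c2.png

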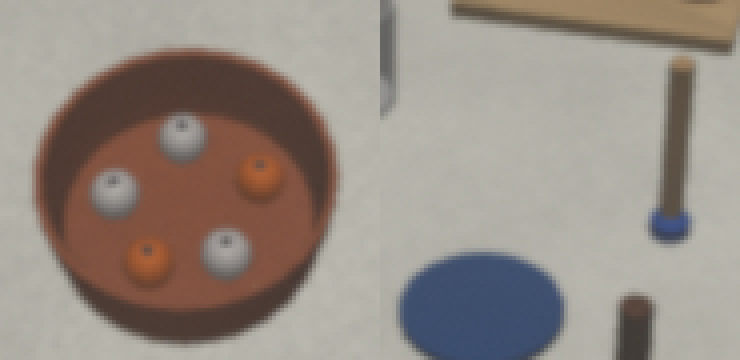

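Both bowl views agree. Next are the stirrer, bat, tamper and start bead positions.

```bash
python3 - <<'E'
from h import *
T=load("top0.npz");S=load("side0.npz")
p=lambda n,v:print(n,np.round(v,4))
p("stir top T",ray(T,(420.05,228.7),.165)); p("stir top S",ray(S,(350.5,105.5),.165)); p("tri",tri(T,(420.05,228.7),S,(350.5,105.5)))
p("foot T",ray(T,(404.5,231.5),.012)); p("foot S",ray(S,(347,146),.010)); 
p("bat T",ray(T,(360.7,193.5),.01)); p("bat S",ray(S,(299.9,167.2),.008))
print("bat diam T",ray(T,(340.5,193.5),.01)[1]-ray(T,(380.5,193.5),.01)[1])
# tamper
RED=[((0,130,50),(10,255,255)),((170,130,50),(180,255,255))]
print(blobs(T,(330,225,355,245),RED)[0],blobs(S,(325,160,350,200),RED)[0])
p("tamper T",ray(T,(340,235.5),.01));p("tamper S",ray(S,(337.5,190),.008))
for w,u,z in(("w",(199.83,207.67),.023),("w",(215.19,216.65),.023),("w",(192.24,232.),.023),("o",(187.3,218.7),.023),("o",(210.3,233.9),.023)):
    x=ray(T,u,z); p(w,x-[.534,.309,0])
E
```

```text
stir top T [ 0.4974 -0.328   0.165 ]
stir top S [ 0.4975 -0.3244  0.165 ]
tri [ 0.4979 -0.329   0.1617]
foot T [ 0.4971 -0.3274  0.012 ]
foot S [ 0.4979 -0.3226  0.01  ]
bat T [ 0.6193 -0.195   0.01  ]
bat S [ 0.6202 -0.1904  0.008 ]
bat diam T 0.12618544558850495
[([335, 229, 11, 13, 43], [338.6, 236.33])] [([333, 188, 10, 4, 26], [337.46, 189.69])]
tamper T [ 0.4874 -0.126   0.01  ]
tamper S [ 0.4874 -0.1209  0.008 ]
w [0.0461 0.0038 0.023 ]
w [ 0.0171 -0.0445  0.023 ]
w [-0.0301  0.0274  0.023 ]
o [0.0119 0.0431 0.023 ]
o [-0.0368 -0.0292  0.023 ]
```

Measured positions:

| Item | Position (m) | Note |
|---|---|---|
| Stirrer | (0.4975, −0.326) | upright: top and foot agree |
| Bat | (0.620, −0.193) | diameter comes out near 130 mm |
| Bowl | (0.535, 0.310) | beads in a ring of about 45 mm |
| Tamper | (0.487, −0.124) | 200 mm from the stirrer |

I'll turn the tool so its x axis lies along world x, and move toward the stirrer.

Call:
carry_out(rows=[{"dx":-0.4,"dy":-1.0,"dz":0,"az":-0.391,"gripper":1},{"dx":-0.4,"dy":-1.0,"dz":0,"az":-0.391,"gripper":1},{"dx":-0.4,"dy":-1.0,"dz":0,"az":-0.391,"gripper":1},{"dx":-0.4,"dy":-1.0,"dz":0,"az":-0.391,"gripper":1},{"dx":-0.4,"dy":-1.0,"dz":0,"az":-0.391,"gripper":1},{"dx":-0.4,"dy":-1.0,"dz":0,"az":-0.391,"gripper":1},{"dx":-0.4,"dy":-1.0,"dz":0,"az":-0.391,"gripper":1},{"dx":-0.4,"dy":-1.0,"dz":0,"az":-0.391,"gripper":1},{"dx":-0.4,"dy":-1.0,"dz":0,"az":-0.391,"gripper":1},{"dx":-0.4,"dy":-1.0,"dz":0,"az":-0.391,"gripper":1}])

```text
$.rows[0]: bad value
```

Call:
carry_out(rows=[{"dx":-0.4,"dy":-1.0,"dz":0.0,"ax":0.0,"ay":0.0,"az":-0.391,"gripper":1.0},{"dx":-0.4,"dy":-1.0,"dz":0.0,"ax":0.0,"ay":0.0,"az":-0.391,"gripper":1.0},{"dx":-0.4,"dy":-1.0,"dz":0.0,"ax":0.0,"ay":0.0,"az":-0.391,"gripper":1.0},{"dx":-0.4,"dy":-1.0,"dz":0.0,"ax":0.0,"ay":0.0,"az":-0.391,"gripper":1.0},{"dx":-0.4,"dy":-1.0,"dz":0.0,"ax":0.0,"ay":0.0,"az":-0.391,"gripper":1.0},{"dx":-0.4,"dy":-1.0,"dz":0.0,"ax":0.0,"ay":0.0,"az":-0.391,"gripper":1.0},{"dx":-0.4,"dy":-1.0,"dz":0.0,"ax":0.0,"ay":0.0,"az":-0.391,"gripper":1.0},{"dx":-0.4,"dy":-1.0,"dz":0.0,"ax":0.0,"ay":0.0,"az":-0.391,"gripper":1.0},{"dx":-0.4,"dy":-1.0,"dz":0.0,"ax":0.0,"ay":0.0,"az":-0.391,"gripper":1.0},{"dx":-0.4,"dy":-1.0,"dz":0.0,"ax":0.0,"ay":0.0,"az":-0.391,"gripper":1.0}])

```text
t: 0.93
tool_pos: [0.2899, -0.517, 0.2337]
tcp_rot: [[1.0, 0.006, -0.001], [0.006, -1.0, 0.002], [-0.001, -0.002, -1.0]]
force: [0.1, -0.7, 0.7]
grip_width: 0.0916
```

Call:
carry_out(rows=[{"dx":0.4,"dy":-0.4,"dz":0.0,"ax":0.0,"ay":0.0,"az":0.0,"gripper":1.0},{"dx":0.7,"dy":-0.7,"dz":0.0,"ax":0.0,"ay":0.0,"az":0.0,"gripper":1.0},{"dx":1.0,"dy":-1.0,"dz":0.0,"ax":0.0,"ay":0.0,"az":0.0,"gripper":1.0},{"dx":1.0,"dy":-1.0,"dz":0.0,"ax":0.0,"ay":0.0,"az":0.0,"gripper":1.0}])

```text
t: 1.27
tool_pos: [0.3937, -0.411, 0.2337]
tcp_rot: [[1.0, 0.012, 0.001], [0.012, -1.0, 0.005], [0.001, -0.005, -1.0]]
force: [0.2, -0.8, 0.0]
grip_width: 0.0916
```

Call:
carry_out(rows=[{"dx":0.4,"dy":-0.4,"dz":0.0,"ax":0.0,"ay":0.0,"az":0.0,"gripper":1.0},{"dx":0.7,"dy":-0.7,"dz":0.0,"ax":0.0,"ay":0.0,"az":0.0,"gripper":1.0},{"dx":1.0,"dy":-0.9,"dz":0.0,"ax":0.0,"ay":0.0,"az":0.0,"gripper":1.0},{"dx":1.0,"dy":-0.9,"dz":0.0,"ax":0.0,"ay":0.0,"az":0.0,"gripper":1.0},{"dx":1.0,"dy":-0.9,"dz":0.0,"ax":0.0,"ay":0.0,"az":0.0,"gripper":1.0}])

```text
t: 1.68
tool_pos: [0.4966, -0.3146, 0.2341]
tcp_rot: [[1.0, 0.02, 0.003], [0.02, -1.0, 0.007], [0.003, -0.007, -1.0]]
force: [0.5, -0.0, 0.5]
grip_width: 0.0915
```

Call:
carry_out(rows=[{"dx":0.01,"dy":0.11,"dz":0.1,"ax":-0.002,"ay":-0.001,"az":0.006,"gripper":1.0},{"dx":0.01,"dy":0.11,"dz":0.1,"ax":-0.002,"ay":-0.001,"az":0.006,"gripper":1.0},{"dx":0.01,"dy":0.11,"dz":0.1,"ax":-0.002,"ay":-0.001,"az":0.006,"gripper":1.0},{"dx":0.01,"dy":0.11,"dz":0.1,"ax":-0.002,"ay":-0.001,"az":0.006,"gripper":1.0}])

```text
t: 2.02
tool_pos: [0.4966, -0.3269, 0.2234]
tcp_rot: [[1.0, -0.002, -0.002], [-0.002, -1.0, 0.001], [-0.002, -0.001, -1.0]]
force: [0.1, -0.7, -0.8]
grip_width: 0.092
```

```bash
python3 - <<'E'
from plant import ctrl
from h import *
for n in("side","top"):
    c=ctrl.capture(n); cv2.imwrite(f"pics/{n}1.png",c["image"]); np.savez(f"{n}1.npz",**c)
    s=ctrl.observe(); 
x=dict(np.load("side1.npz")),dict(np.load("top1.npz"))
print(s["tool_pos"],s["tcp_rot"].round(4).tolist() if hasattr(s["tcp_rot"],"round") else s["tcp_rot"])
a=cv2.resize(x[0]["image"][50:190,280:420],None,fx=2.8,fy=2.8);b=cv2.resize(x[1]["image"][160:300,330:470],None,fx=2.8,fy=2.8)
cv2.imwrite("pics/c3.png",np.hstack([a,b]))
E
```

```text
[ 0.49711435 -0.32646935  0.22400749] [[1.0, -0.0009, -0.0005], [-0.0009, -1.0, 0.0008], [-0.0005, -0.0008, -1.0]]
```

View pics/c3.png

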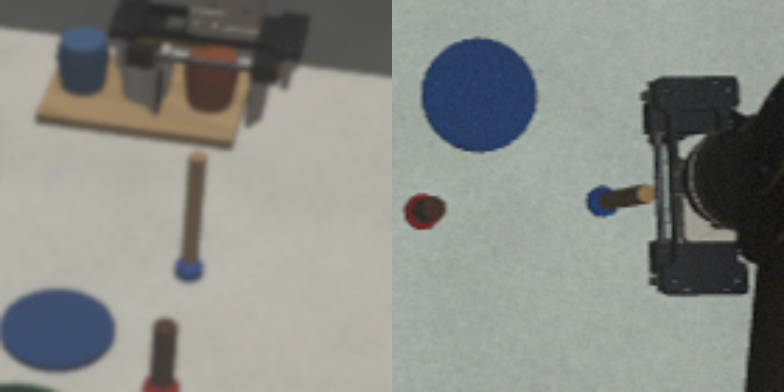

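The open jaws straddle the rod. In the side crop the fingers are at 155 and 255 with the rod top at 197, and nothing else is near. Descending.

Call:
carry_out(rows=[{"dx":0.0,"dy":0.0,"dz":0.2,"ax":0.0,"ay":0.0,"az":0.0,"gripper":1.0},{"dx":0.0,"dy":0.0,"dz":0.4,"ax":0.0,"ay":0.0,"az":0.0,"gripper":1.0},{"dx":0.0,"dy":0.0,"dz":0.6,"ax":0.0,"ay":0.0,"az":0.0,"gripper":1.0},{"dx":0.0,"dy":0.0,"dz":0.8,"ax":0.0,"ay":0.0,"az":0.0,"gripper":1.0},{"dx":0.0,"dy":0.0,"dz":0.95,"ax":0.0,"ay":0.0,"az":0.0,"gripper":1.0},{"dx":0.0,"dy":0.0,"dz":1.0,"ax":0.0,"ay":0.0,"az":0.0,"gripper":1.0},{"dx":0.0,"dy":0.0,"dz":1.0,"ax":0.0,"ay":0.0,"az":0.0,"gripper":1.0}])

```text
t: 2.7
tool_pos: [0.496, -0.3264, 0.123]
tcp_rot: [[1.0, -0.002, -0.003], [-0.002, -1.0, 0.002], [-0.003, -0.002, -1.0]]
force: [0.4, -0.3, 0.8]
grip_width: 0.0917
```

Call:
carry_out(rows=[{"dx":0.0,"dy":0.0,"dz":0.0,"ax":0.0,"ay":0.0,"az":0.0,"gripper":0.5},{"dx":0.0,"dy":0.0,"dz":0.0,"ax":0.0,"ay":0.0,"az":0.0,"gripper":0.3},{"dx":0.0,"dy":0.0,"dz":0.0,"ax":0.0,"ay":0.0,"az":0.0,"gripper":0.0},{"dx":0.0,"dy":0.0,"dz":0.0,"ax":0.0,"ay":0.0,"az":0.0,"gripper":0.0},{"dx":0.0,"dy":0.0,"dz":0.0,"ax":0.0,"ay":0.0,"az":0.0,"gripper":0.0},{"dx":0.0,"dy":0.0,"dz":0.0,"ax":0.0,"ay":0.0,"az":0.0,"gripper":0.0},{"dx":0.0,"dy":0.0,"dz":0.0,"ax":0.0,"ay":0.0,"az":0.0,"gripper":0.0},{"dx":0.0,"dy":0.0,"dz":0.0,"ax":0.0,"ay":0.0,"az":0.0,"gripper":0.0},{"dx":0.0,"dy":0.0,"dz":0.0,"ax":0.0,"ay":0.0,"az":0.0,"gripper":0.0}], newtons=40)

```text
t: 3.45
tool_pos: [0.496, -0.3264, 0.123]
tcp_rot: [[1.0, -0.002, -0.003], [-0.002, -1.0, 0.002], [-0.003, -0.002, -1.0]]
force: [-0.2, -0.7, 0.3]
grip_width: 0.0366
```

Call:
carry_out(rows=[{"dx":0.0,"dy":0.0,"dz":0.0,"ax":0.0,"ay":0.0,"az":0.0,"gripper":0.0},{"dx":0.0,"dy":0.0,"dz":0.0,"ax":0.0,"ay":0.0,"az":0.0,"gripper":0.0},{"dx":0.0,"dy":0.0,"dz":0.0,"ax":0.0,"ay":0.0,"az":0.0,"gripper":0.0},{"dx":0.0,"dy":0.0,"dz":0.0,"ax":0.0,"ay":0.0,"az":0.0,"gripper":0.0},{"dx":0.0,"dy":0.0,"dz":0.0,"ax":0.0,"ay":0.0,"az":0.0,"gripper":0.0}])

```text
t: 3.87
tool_pos: [0.4959, -0.3263, 0.1229]
tcp_rot: [[1.0, -0.002, -0.003], [-0.001, -1.0, 0.002], [-0.003, -0.002, -1.0]]
force: [0.8, 0.5, -1.4]
grip_width: 0.0193
```

Call:
carry_out(rows=[{"dx":0.0,"dy":0.0,"dz":-0.15,"ax":0.0,"ay":0.0,"az":0.0,"gripper":0.0},{"dx":0.0,"dy":0.0,"dz":-0.35,"ax":0.0,"ay":0.0,"az":0.0,"gripper":0.0},{"dx":0.0,"dy":0.0,"dz":-0.55,"ax":0.0,"ay":0.0,"az":0.0,"gripper":0.0},{"dx":0.0,"dy":0.0,"dz":-0.8,"ax":0.0,"ay":0.0,"az":0.0,"gripper":0.0},{"dx":0.0,"dy":0.0,"dz":-1.0,"ax":0.0,"ay":0.0,"az":0.0,"gripper":0.0}])

```text
t: 4.28
tool_pos: [0.4962, -0.3265, 0.2243]
tcp_rot: [[1.0, -0.001, -0.003], [-0.001, -1.0, 0.002], [-0.003, -0.002, -1.0]]
force: [0.5, 0.1, -1.8]
grip_width: 0.0195
```

Call:
carry_out(rows=[{"dx":0.0,"dy":-0.1,"dz":-0.2,"ax":0.0,"ay":0.0,"az":0.0,"gripper":0.0},{"dx":0.1,"dy":-0.2,"dz":-0.4,"ax":0.0,"ay":0.0,"az":0.0,"gripper":0.0},{"dx":0.2,"dy":-0.4,"dz":-0.5,"ax":0.0,"ay":0.0,"az":0.0,"gripper":0.0},{"dx":0.3,"dy":-0.6,"dz":-0.5,"ax":0.0,"ay":0.0,"az":0.0,"gripper":0.0},{"dx":0.4,"dy":-0.8,"dz":-0.5,"ax":0.0,"ay":0.0,"az":0.0,"gripper":0.0},{"dx":0.4,"dy":-1.0,"dz":-0.5,"ax":0.0,"ay":0.0,"az":0.0,"gripper":0.0}])

```text
t: 4.78
tool_pos: [0.5379, -0.2252, 0.2744]
tcp_rot: [[1.0, -0.001, -0.001], [-0.001, -1.0, 0.002], [-0.001, -0.002, -1.0]]
force: [0.5, 0.5, -1.2]
grip_width: 0.0192
```

```bash
python3 - <<'E'
from plant import ctrl
from h import *
for n in("side","top"):
    c=ctrl.capture(n); np.savez(f"{n}2.npz",**c)
x=dict(np.load("side2.npz")),dict(np.load("top2.npz"))
s=ctrl.observe(); print(s["tool_pos"],s["grip_width"],s["force"])
a=cv2.resize(x[0]["image"][30:230,260:460],None,fx=2,fy=2);b=cv2.resize(x[1]["image"][140:340,280:480],None,fx=2,fy=2)
cv2.imwrite("pics/c4.png",np.hstack([a,b]))
E
```

```text
[ 0.53724309 -0.22192847  0.27451557] 0.01944325889794883 [-0.53340163  0.48894476 -1.70477134]
```

View pics/c4.png

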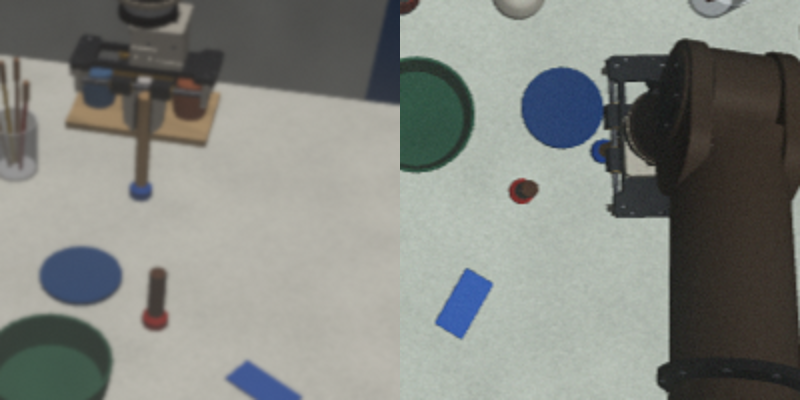

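The rod hangs upright in the jaws: side crop handle (145,110), foot (140,190). The tamper stands untouched. Carrying on to the bowl, with the foot about 150 mm up.

Call:
carry_out(rows=[{"dx":0.0,"dy":-0.2,"dz":0.0,"ax":0.0,"ay":0.0,"az":0.0,"gripper":0.0},{"dx":0.0,"dy":-0.4,"dz":0.0,"ax":0.0,"ay":0.0,"az":0.0,"gripper":0.0},{"dx":0.0,"dy":-0.7,"dz":0.0,"ax":0.0,"ay":0.0,"az":0.0,"gripper":0.0},{"dx":0.0,"dy":-1.0,"dz":0.0,"ax":0.0,"ay":0.0,"az":0.0,"gripper":0.0}])

```text
t: 5.22
tool_pos: [0.5364, -0.1221, 0.2747]
tcp_rot: [[1.0, 0.002, -0.003], [0.002, -1.0, 0.004], [-0.003, -0.004, -1.0]]
force: [0.4, 1.1, -0.9]
grip_width: 0.0192
```

Call:
carry_out(rows=[{"dx":0.0,"dy":-0.25,"dz":0.0,"ax":0.0,"ay":0.0,"az":0.0,"gripper":0.0},{"dx":0.0,"dy":-0.5,"dz":0.0,"ax":0.0,"ay":0.0,"az":0.0,"gripper":0.0},{"dx":0.0,"dy":-0.75,"dz":0.0,"ax":0.0,"ay":0.0,"az":0.0,"gripper":0.0},{"dx":0.0,"dy":-1.0,"dz":0.0,"ax":0.0,"ay":0.0,"az":0.0,"gripper":0.0}])

```text
t: 5.55
tool_pos: [0.5358, -0.0216, 0.2749]
tcp_rot: [[1.0, 0.002, -0.003], [0.002, -1.0, 0.003], [-0.003, -0.003, -1.0]]
force: [0.6, -0.0, -0.6]
grip_width: 0.0193
```

Call:
carry_out(rows=[{"dx":0.0,"dy":-0.25,"dz":0.0,"ax":0.0,"ay":0.0,"az":0.0,"gripper":0.0},{"dx":0.0,"dy":-0.5,"dz":0.0,"ax":0.0,"ay":0.0,"az":0.0,"gripper":0.0},{"dx":0.0,"dy":-0.75,"dz":0.0,"ax":0.0,"ay":0.0,"az":0.0,"gripper":0.0},{"dx":0.0,"dy":-1.0,"dz":0.0,"ax":0.0,"ay":0.0,"az":0.0,"gripper":0.0}])

```text
t: 5.88
tool_pos: [0.5355, 0.0788, 0.2752]
tcp_rot: [[1.0, 0.001, -0.003], [0.001, -1.0, 0.003], [-0.003, -0.003, -1.0]]
force: [0.4, 0.2, -0.8]
grip_width: 0.0196
```

Call:
carry_out(rows=[{"dx":0.0,"dy":-0.25,"dz":0.0,"ax":0.0,"ay":0.0,"az":0.0,"gripper":0.0},{"dx":0.0,"dy":-0.5,"dz":0.0,"ax":0.0,"ay":0.0,"az":0.0,"gripper":0.0},{"dx":0.0,"dy":-0.75,"dz":0.0,"ax":0.0,"ay":0.0,"az":0.0,"gripper":0.0},{"dx":0.0,"dy":-1.0,"dz":0.0,"ax":0.0,"ay":0.0,"az":0.0,"gripper":0.0}])

```text
t: 6.22
tool_pos: [0.5355, 0.1792, 0.2753]
tcp_rot: [[1.0, -0.0, -0.003], [-0.0, -1.0, 0.002], [-0.003, -0.002, -1.0]]
force: [1.2, 0.1, -0.1]
grip_width: 0.0193
```

Call:
carry_out(rows=[{"dx":0.0,"dy":-0.25,"dz":0.0,"ax":0.0,"ay":0.0,"az":0.0,"gripper":0.0},{"dx":0.0,"dy":-0.5,"dz":0.0,"ax":0.0,"ay":0.0,"az":0.0,"gripper":0.0},{"dx":0.0,"dy":-0.75,"dz":0.0,"ax":0.0,"ay":0.0,"az":0.0,"gripper":0.0},{"dx":0.0,"dy":-0.9,"dz":0.0,"ax":0.0,"ay":0.0,"az":0.0,"gripper":0.0},{"dx":0.0,"dy":-1.0,"dz":0.0,"ax":0.0,"ay":0.0,"az":0.0,"gripper":0.0}])

```text
t: 6.63
tool_pos: [0.5351, 0.281, 0.2753]
tcp_rot: [[1.0, 0.002, -0.004], [0.002, -1.0, 0.003], [-0.004, -0.003, -1.0]]
force: [-0.4, -1.7, -1.6]
grip_width: 0.0193
```

Call:
carry_out(rows=[{"dx":0.0,"dy":-0.15,"dz":0.1,"ax":0.0,"ay":0.0,"az":0.0,"gripper":0.0},{"dx":0.0,"dy":-0.3,"dz":0.3,"ax":0.0,"ay":0.0,"az":0.0,"gripper":0.0},{"dx":0.0,"dy":-0.3,"dz":0.5,"ax":0.0,"ay":0.0,"az":0.0,"gripper":0.0},{"dx":0.0,"dy":-0.3,"dz":0.6,"ax":0.0,"ay":0.0,"az":0.0,"gripper":0.0},{"dx":0.0,"dy":-0.3,"dz":0.7,"ax":0.0,"ay":0.0,"az":0.0,"gripper":0.0},{"dx":0.0,"dy":-0.3,"dz":0.7,"ax":0.0,"ay":0.0,"az":0.0,"gripper":0.0}])

```text
t: 7.13
tool_pos: [0.5346, 0.3092, 0.2034]
tcp_rot: [[1.0, 0.0, -0.006], [0.0, -1.0, 0.0], [-0.006, -0.0, -1.0]]
force: [-0.0, -0.9, -1.5]
grip_width: 0.0194
```

```bash
python3 - <<'E'
from plant import ctrl
from h import *
for n in("side","top"):
    c=ctrl.capture(n); np.savez(f"{n}3.npz",**c)
x=dict(np.load("side3.npz")),dict(np.load("top3.npz"))
s=ctrl.observe(); print(s["tool_pos"],s["grip_width"],s["force"],np.round(s["tcp_rot"],4).tolist())
b=blobs(x[0],(225,200,340,330),BLUE)[0]; print(b)
a=cv2.resize(x[0]["image"][180:350,200:370],None,fx=2.35,fy=2.35);b=cv2.resize(x[1]["image"][140:310,120:290],None,fx=2.35,fy=2.35)
cv2.imwrite("pics/c5.png",np.hstack([a,b]))
E
```

```text
[0.5352828  0.31036215 0.20577663] 0.019593269588521037 [ 0.39278622  0.01120468 -2.03096027] [[1.0, 0.0005, -0.0037], [0.0005, -1.0, 0.0024], [-0.0037, -0.0024, -1.0]]
[([275, 285, 13, 11, 83], [281.37, 291.0])]
```

View pics/c5.png

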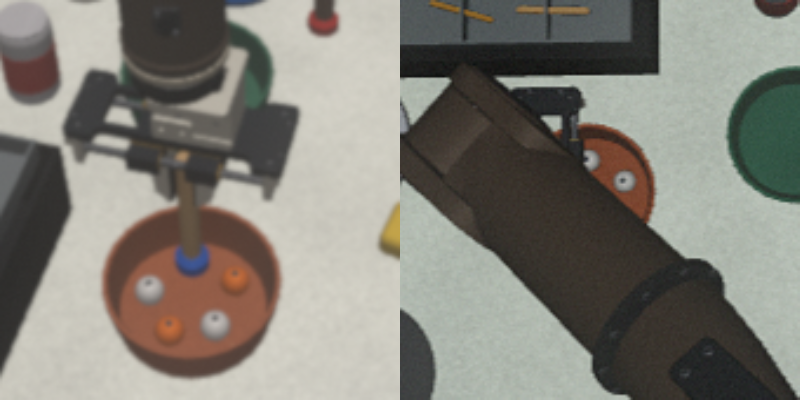

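```bash
python3 - <<'E'
from h import *
S=load("side3.npz")
print(ray(S,(281.4,290.5),.09), proj(S,(.535,.310,.09)))
# box corner height check: right corner of the box near edge, top and bottom
print(proj(S,(.66,.245,0.0)),proj(S,(.66,.245,0.08)))
E
```

```text
[0.53324843 0.31011447 0.09      ] [280.67755969 290.29822067]
[241.94364375 278.91881132] [238.85765332 259.98376813]
```

Call:
carry_out(rows=[{"dx":0.0,"dy":0.0,"dz":0.15,"ax":0.0,"ay":0.0,"az":0.0,"gripper":0.0},{"dx":0.0,"dy":0.0,"dz":0.3,"ax":0.0,"ay":0.0,"az":0.0,"gripper":0.0},{"dx":0.0,"dy":0.0,"dz":0.45,"ax":0.0,"ay":0.0,"az":0.0,"gripper":0.0},{"dx":0.0,"dy":0.0,"dz":0.57,"ax":0.0,"ay":0.0,"az":0.0,"gripper":0.0},{"dx":0.0,"dy":0.0,"dz":0.65,"ax":0.0,"ay":0.0,"az":0.0,"gripper":0.0},{"dx":0.0,"dy":0.0,"dz":0.69,"ax":0.0,"ay":0.0,"az":0.0,"gripper":0.0},{"dx":0.0,"dy":0.0,"dz":0.69,"ax":0.0,"ay":0.0,"az":0.0,"gripper":0.0}])

```text
t: 7.82
tool_pos: [0.535, 0.3103, 0.1364]
tcp_rot: [[1.0, 0.0, -0.004], [0.0, -1.0, 0.002], [-0.004, -0.002, -1.0]]
force: [-0.2, -0.5, -0.9]
grip_width: 0.0198
```

The projected foot agrees with the kinematics to within 1 px, and it's now inside the clear middle at z ≈ 13 mm. Moving to the left side.

Call:
carry_out(rows=[{"dx":-0.01,"dy":-0.05,"dz":0.0,"ax":0.0,"ay":0.0,"az":0.0,"gripper":0.0},{"dx":-0.02,"dy":-0.1,"dz":0.0,"ax":0.0,"ay":0.0,"az":0.0,"gripper":0.0},{"dx":-0.03,"dy":-0.15,"dz":0.0,"ax":0.0,"ay":0.0,"az":0.0,"gripper":0.0},{"dx":-0.04,"dy":-0.2,"dz":0.0,"ax":0.0,"ay":0.0,"az":0.0,"gripper":0.0},{"dx":-0.04,"dy":-0.25,"dz":0.0,"ax":0.0,"ay":0.0,"az":0.0,"gripper":0.0},{"dx":-0.04,"dy":-0.3,"dz":0.0,"ax":0.0,"ay":0.0,"az":0.0,"gripper":0.0},{"dx":-0.03,"dy":-0.34,"dz":0.0,"ax":0.0,"ay":0.0,"az":0.0,"gripper":0.0},{"dx":0.0,"dy":-0.37,"dz":0.0,"ax":0.0,"ay":0.0,"az":0.0,"gripper":0.0},{"dx":0.0,"dy":-0.38,"dz":0.0,"ax":0.0,"ay":0.0,"az":0.0,"gripper":0.0}])

```text
t: 8.57
tool_pos: [0.5352, 0.3481, 0.1363]
tcp_rot: [[1.0, 0.0, -0.005], [0.0, -1.0, 0.001], [-0.005, -0.001, -1.0]]
force: [-1.3, -1.6, -0.2]
grip_width: 0.0192
```

```bash
cat > look.py <<'E'
import sys
from plant import ctrl
from h import *
k=sys.argv[1]
c=ctrl.capture("side"); np.savez(f"side{k}.npz",**c)
s=ctrl.observe(); print(s["tool_pos"],s["grip_width"],s["force"],np.round(s["tcp_rot"],4).tolist())
cv2.imwrite(f"pics/c{k}.png",cv2.resize(c["image"][180:350,200:370],None,fx=3,fy=3))
E
python3 look.py 6
```

```text
[0.53506669 0.347998   0.13618824] 0.01914325313090527 [-1.19381133 -2.05252093 -0.38871909] [[1.0, 0.0001, -0.0048], [0.0001, -1.0, 0.0009], [-0.0048, -0.0009, -1.0]]
```

View pics/c6.png

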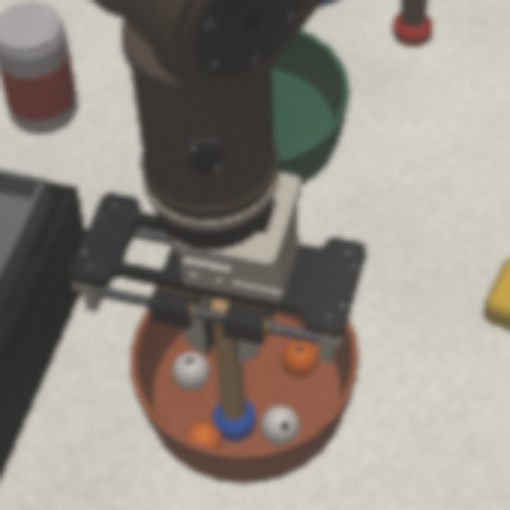

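The foot (235,418 in the crop) sits on the left side between the orange bead (203,433) and a white one (280,423), rod upright. Starting the circles.

Call:
carry_out(rows=[{"dx":0.06,"dy":0.0,"dz":0.0,"ax":0.0,"ay":0.0,"az":0.0,"gripper":0.0},{"dx":0.12,"dy":0.02,"dz":0.0,"ax":0.0,"ay":0.0,"az":0.0,"gripper":0.0},{"dx":0.17,"dy":0.04,"dz":0.0,"ax":0.0,"ay":0.0,"az":0.0,"gripper":0.0},{"dx":0.22,"dy":0.07,"dz":0.0,"ax":0.0,"ay":0.0,"az":0.0,"gripper":0.0},{"dx":0.27,"dy":0.11,"dz":0.0,"ax":0.0,"ay":0.0,"az":0.0,"gripper":0.0},{"dx":0.31,"dy":0.16,"dz":0.0,"ax":0.0,"ay":0.0,"az":0.0,"gripper":0.0},{"dx":0.34,"dy":0.21,"dz":0.0,"ax":0.0,"ay":0.0,"az":0.0,"gripper":0.0},{"dx":0.36,"dy":0.26,"dz":0.0,"ax":0.0,"ay":0.0,"az":0.0,"gripper":0.0},{"dx":0.38,"dy":0.32,"dz":0.0,"ax":0.0,"ay":0.0,"az":0.0,"gripper":0.0},{"dx":0.38,"dy":0.38,"dz":0.0,"ax":0.0,"ay":0.0,"az":0.0,"gripper":0.0}])

```text
t: 9.45
tool_pos: [0.5718, 0.3111, 0.1362]
tcp_rot: [[1.0, 0.001, -0.007], [0.001, -1.0, 0.003], [-0.007, -0.003, -1.0]]
force: [-6.6, 2.7, 2.4]
grip_width: 0.0194
```

```bash
python3 look.py 7
```

```text
[0.5715805  0.30969051 0.13610552] 0.01960741134527659 [-5.63922851  2.07376071  0.82523361] [[1.0, 0.0003, -0.0074], [0.0003, -1.0, 0.0018], [-0.0074, -0.0018, -1.0]]
```

View pics/c7.png

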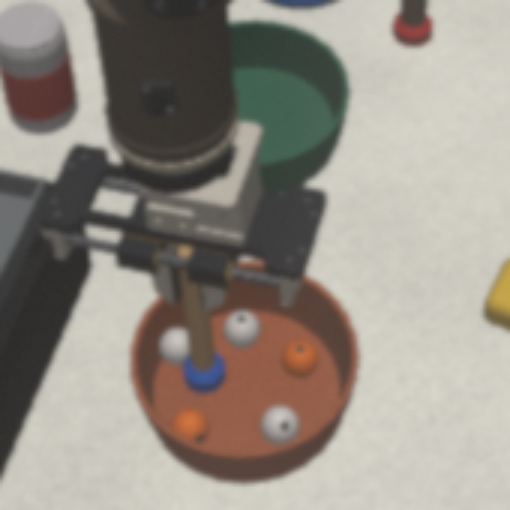

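Call:
carry_out(rows=[{"dx":-0.01,"dy":0.06,"dz":0.0,"ax":0.0,"ay":0.0,"az":0.0,"gripper":0.0},{"dx":-0.02,"dy":0.11,"dz":0.0,"ax":0.0,"ay":0.0,"az":0.0,"gripper":0.0},{"dx":-0.04,"dy":0.17,"dz":0.0,"ax":0.0,"ay":0.0,"az":0.0,"gripper":0.0},{"dx":-0.07,"dy":0.22,"dz":0.0,"ax":0.0,"ay":0.0,"az":0.0,"gripper":0.0},{"dx":-0.11,"dy":0.26,"dz":0.0,"ax":0.0,"ay":0.0,"az":0.0,"gripper":0.0},{"dx":-0.15,"dy":0.3,"dz":0.0,"ax":0.0,"ay":0.0,"az":0.0,"gripper":0.0},{"dx":-0.2,"dy":0.33,"dz":0.0,"ax":0.0,"ay":0.0,"az":0.0,"gripper":0.0},{"dx":-0.26,"dy":0.35,"dz":0.0,"ax":0.0,"ay":0.0,"az":0.0,"gripper":0.0},{"dx":-0.31,"dy":0.37,"dz":0.0,"ax":0.0,"ay":0.0,"az":0.0,"gripper":0.0},{"dx":-0.37,"dy":0.37,"dz":0.0,"ax":0.0,"ay":0.0,"az":0.0,"gripper":0.0}])

```text
t: 10.33
tool_pos: [0.5352, 0.2746, 0.1374]
tcp_rot: [[1.0, 0.001, -0.004], [0.001, -1.0, 0.006], [-0.004, -0.006, -1.0]]
force: [1.4, 6.4, -1.6]
grip_width: 0.0191
```

```bash
python3 look.py 8; python3 - <<'E'
from h import *
S=load("side7.npz"); print(proj(S,(.5716,.310,.0205)),blobs(S,(240,280,310,330),BLUE)[0])
S=load("side8.npz"); print(proj(S,(.535,.273,.0205)),blobs(S,(240,270,310,330),BLUE)[0])
E
```

```text
[0.53375546 0.27501711 0.13740719] 0.019240562522441332 [-1.2642611   4.82671233 -1.21768283] [[1.0, 0.0017, -0.0054], [0.0017, -1.0, 0.0058], [-0.0054, -0.0058, -1.0]]
[267.0931011  303.26360048] [([262, 299, 12, 10, 71], [267.76, 304.52])]
[285.90302167 293.83021728] [([280, 292, 12, 10, 71], [285.52, 296.97])]
```

View pics/c8.png

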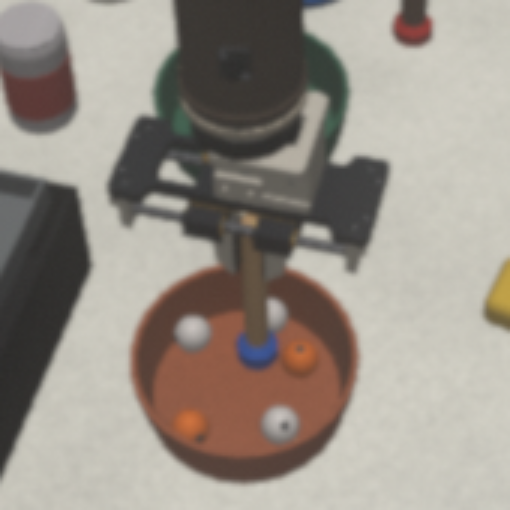

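The foot lags about 5 mm (around 3° of tilt) from a bead wedged against the right wall, still well inside the right-hand zone. I'll tighten the grip to 60 N and continue.

Call:
carry_out(rows=[{"dx":-0.06,"dy":0.0,"dz":0.0,"ax":0.0,"ay":0.0,"az":0.0,"gripper":0.0},{"dx":-0.11,"dy":-0.02,"dz":0.0,"ax":0.0,"ay":0.0,"az":0.0,"gripper":0.0},{"dx":-0.16,"dy":-0.04,"dz":0.0,"ax":0.0,"ay":0.0,"az":0.0,"gripper":0.0},{"dx":-0.21,"dy":-0.07,"dz":0.0,"ax":0.0,"ay":0.0,"az":0.0,"gripper":0.0},{"dx":-0.25,"dy":-0.1,"dz":0.0,"ax":0.0,"ay":0.0,"az":0.0,"gripper":0.0},{"dx":-0.29,"dy":-0.14,"dz":0.0,"ax":0.0,"ay":0.0,"az":0.0,"gripper":0.0},{"dx":-0.32,"dy":-0.19,"dz":0.0,"ax":0.0,"ay":0.0,"az":0.0,"gripper":0.0},{"dx":-0.34,"dy":-0.24,"dz":0.0,"ax":0.0,"ay":0.0,"az":0.0,"gripper":0.0},{"dx":-0.36,"dy":-0.29,"dz":0.0,"ax":0.0,"ay":0.0,"az":0.0,"gripper":0.0},{"dx":-0.36,"dy":-0.35,"dz":0.0,"ax":0.0,"ay":0.0,"az":0.0,"gripper":0.0}], newtons=60)

```text
t: 11.22
tool_pos: [0.4996, 0.3109, 0.1388]
tcp_rot: [[1.0, 0.001, -0.001], [0.001, -1.0, 0.008], [-0.001, -0.008, -1.0]]
force: [3.7, 0.2, -1.3]
grip_width: 0.0191
```

```bash
cat >> look.py <<'E'
p=s["tool_pos"]; u=proj(c,(p[0],p[1],p[2]-.123+.008)); print("expected foot px",u.round(1),"seen",blobs(c,(int(u[0])-22,int(u[1])-22,int(u[0])+22,int(u[1])+22),BLUE)[0])
E
python3 look.py 9
```

```text
[0.49905868 0.3123129  0.13876414] 0.019100614828282732 [ 5.33046763  2.62980018 -1.07518264] [[1.0, 0.0023, -0.0019], [0.0023, -1.0, 0.0085], [-0.0019, -0.0085, -1.0]]
expected foot px [296.  309.9] seen [([290, 307, 13, 9, 71], [295.68, 311.66])]
```

View pics/c9.png

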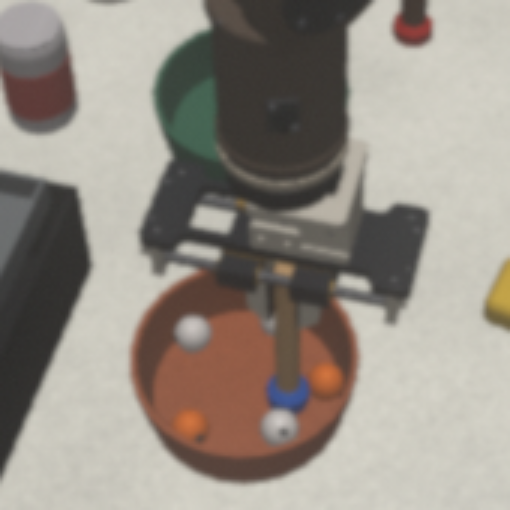

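Call:
carry_out(rows=[{"dx":0.0,"dy":-0.06,"dz":0.0,"ax":-0.001,"ay":0.0,"az":0.0,"gripper":0.0},{"dx":0.02,"dy":-0.11,"dz":0.01,"ax":-0.002,"ay":0.0,"az":0.0,"gripper":0.0},{"dx":0.04,"dy":-0.16,"dz":0.01,"ax":-0.003,"ay":0.0,"az":0.0,"gripper":0.0},{"dx":0.07,"dy":-0.21,"dz":0.02,"ax":-0.003,"ay":0.0,"az":0.0,"gripper":0.0},{"dx":0.11,"dy":-0.25,"dz":0.02,"ax":-0.003,"ay":0.0,"az":0.0,"gripper":0.0},{"dx":0.15,"dy":-0.29,"dz":0.02,"ax":-0.003,"ay":0.0,"az":0.0,"gripper":0.0},{"dx":0.2,"dy":-0.32,"dz":0.02,"ax":-0.003,"ay":0.0,"az":0.0,"gripper":0.0},{"dx":0.25,"dy":-0.34,"dz":0.02,"ax":-0.003,"ay":0.0,"az":0.0,"gripper":0.0},{"dx":0.31,"dy":-0.36,"dz":0.02,"ax":-0.003,"ay":0.0,"az":0.0,"gripper":0.0},{"dx":0.36,"dy":-0.36,"dz":0.02,"ax":-0.003,"ay":0.0,"az":0.0,"gripper":0.0}])

```text
t: 12.1
tool_pos: [0.5358, 0.3474, 0.1364]
tcp_rot: [[1.0, 0.001, -0.002], [0.001, -1.0, -0.003], [-0.002, 0.003, -1.0]]
force: [1.2, -1.1, -1.7]
grip_width: 0.019
```

```bash
python3 look.py 10
```

```text
[0.53648565 0.34783801 0.13645534] 0.019278786690018136 [ 2.51340879 -1.27863468 -0.84207405] [[1.0, 0.001, -0.0017], [0.001, -1.0, -0.0019], [-0.0017, 0.0019, -1.0]]
expected foot px [276.7 319.8] seen [([271, 315, 13, 10, 67], [277.24, 320.37])]
```

View pics/c10.png

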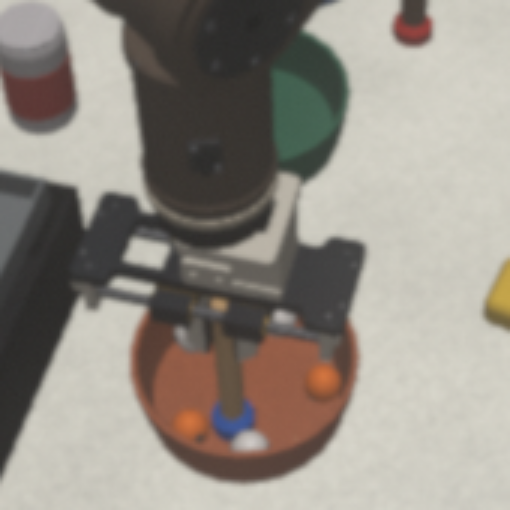

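Lap one is complete, with the foot seen where expected at (277,320). Second lap.

Call:
carry_out(rows=[{"dx":0.06,"dy":0.0,"dz":0.0,"ax":0.0,"ay":0.0,"az":0.0,"gripper":0.0},{"dx":0.11,"dy":0.02,"dz":0.0,"ax":0.0,"ay":0.0,"az":0.0,"gripper":0.0},{"dx":0.16,"dy":0.04,"dz":0.0,"ax":0.0,"ay":0.0,"az":0.0,"gripper":0.0},{"dx":0.21,"dy":0.07,"dz":0.0,"ax":0.0,"ay":0.0,"az":0.0,"gripper":0.0},{"dx":0.26,"dy":0.11,"dz":0.0,"ax":0.0,"ay":0.0,"az":0.0,"gripper":0.0},{"dx":0.3,"dy":0.16,"dz":0.0,"ax":0.0,"ay":0.0,"az":0.0,"gripper":0.0},{"dx":0.33,"dy":0.21,"dz":0.0,"ax":0.0,"ay":0.0,"az":0.0,"gripper":0.0},{"dx":0.35,"dy":0.26,"dz":0.0,"ax":0.0,"ay":0.0,"az":0.0,"gripper":0.0},{"dx":0.37,"dy":0.32,"dz":0.0,"ax":0.0,"ay":0.0,"az":0.0,"gripper":0.0},{"dx":0.37,"dy":0.38,"dz":0.0,"ax":0.0,"ay":0.0,"az":0.0,"gripper":0.0}])

```text
t: 12.98
tool_pos: [0.5741, 0.3099, 0.1367]
tcp_rot: [[1.0, 0.001, -0.001], [0.001, -1.0, -0.001], [-0.001, 0.001, -1.0]]
force: [-0.1, 0.2, -2.0]
grip_width: 0.0195
```

```bash
python3 look.py 11
```

```text
[0.57419934 0.30813622 0.13654358] 0.019198455934660453 [-0.08885334 -1.03846234 -2.28525566] [[1.0, -0.0003, -0.0012], [-0.0003, -1.0, -0.0023], [-0.0012, 0.0023, -1.0]]
expected foot px [266.3 302.2] seen [([261, 298, 12, 11, 72], [266.61, 303.92])]
```

View pics/c11.png

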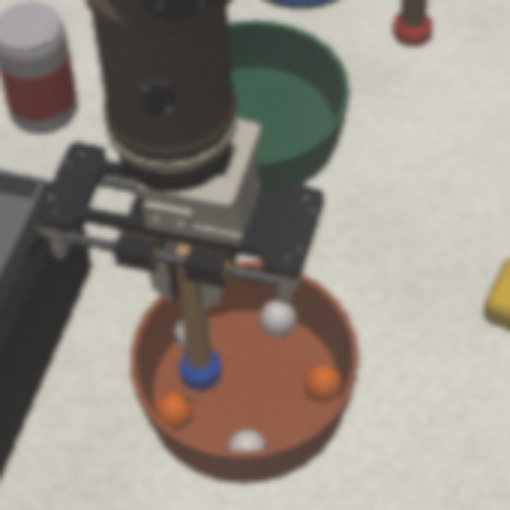

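Call:
carry_out(rows=[{"dx":0.0,"dy":0.06,"dz":0.0,"ax":0.0,"ay":0.0,"az":0.0,"gripper":0.0},{"dx":-0.02,"dy":0.11,"dz":0.0,"ax":0.0,"ay":0.0,"az":0.0,"gripper":0.0},{"dx":-0.04,"dy":0.16,"dz":0.0,"ax":0.0,"ay":0.0,"az":0.0,"gripper":0.0},{"dx":-0.07,"dy":0.21,"dz":0.0,"ax":0.0,"ay":0.0,"az":0.0,"gripper":0.0},{"dx":-0.11,"dy":0.26,"dz":0.0,"ax":0.0,"ay":0.0,"az":0.0,"gripper":0.0},{"dx":-0.16,"dy":0.3,"dz":0.0,"ax":0.0,"ay":0.0,"az":0.0,"gripper":0.0},{"dx":-0.22,"dy":0.33,"dz":0.0,"ax":0.0,"ay":0.0,"az":0.0,"gripper":0.0},{"dx":-0.28,"dy":0.35,"dz":0.0,"ax":0.0,"ay":0.0,"az":0.0,"gripper":0.0},{"dx":-0.34,"dy":0.36,"dz":0.0,"ax":0.0,"ay":0.0,"az":0.0,"gripper":0.0},{"dx":-0.39,"dy":0.36,"dz":0.0,"ax":0.0,"ay":0.0,"az":0.0,"gripper":0.0}])

```text
t: 13.87
tool_pos: [0.536, 0.274, 0.1378]
tcp_rot: [[1.0, -0.0, 0.002], [-0.0, -1.0, 0.002], [0.002, -0.002, -1.0]]
force: [1.4, 7.5, -0.3]
grip_width: 0.0188
```

```bash
python3 look.py 12
```

```text
[0.53497894 0.27448494 0.13786708] 0.01892145401090597 [ 0.18753443  5.69600342 -2.262425  ] [[1.0, 0.0008, 0.0017], [0.0008, -1.0, 0.0019], [0.0017, -0.0019, -1.0]]
expected foot px [285.7 293.8] seen [([280, 290, 12, 10, 72], [285.4, 295.26])]
```

View pics/c12.png

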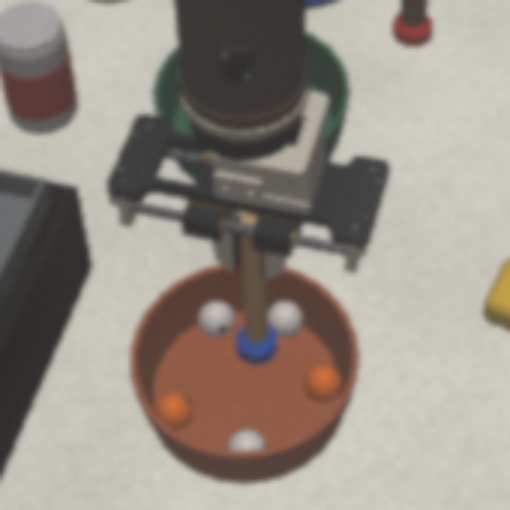

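Foot on the right side, at (285,295), as planned. Now the near side, finishing the second lap with a little margin past it.

Call:
carry_out(rows=[{"dx":-0.06,"dy":0.0,"dz":0.0,"ax":0.0,"ay":0.0,"az":0.0,"gripper":0.0},{"dx":-0.11,"dy":-0.02,"dz":0.0,"ax":0.0,"ay":0.0,"az":0.0,"gripper":0.0},{"dx":-0.16,"dy":-0.04,"dz":0.01,"ax":0.0,"ay":0.0,"az":0.0,"gripper":0.0},{"dx":-0.21,"dy":-0.07,"dz":0.01,"ax":0.0,"ay":0.0,"az":0.0,"gripper":0.0},{"dx":-0.25,"dy":-0.1,"dz":0.01,"ax":0.0,"ay":0.0,"az":0.0,"gripper":0.0},{"dx":-0.3,"dy":-0.14,"dz":0.01,"ax":0.0,"ay":0.0,"az":0.0,"gripper":0.0},{"dx":-0.33,"dy":-0.19,"dz":0.01,"ax":0.0,"ay":0.0,"az":0.0,"gripper":0.0},{"dx":-0.35,"dy":-0.24,"dz":0.01,"ax":0.0,"ay":0.0,"az":0.0,"gripper":0.0},{"dx":-0.37,"dy":-0.3,"dz":0.01,"ax":0.0,"ay":0.0,"az":0.0,"gripper":0.0},{"dx":-0.37,"dy":-0.36,"dz":0.01,"ax":0.0,"ay":0.0,"az":0.0,"gripper":0.0}])

```text
t: 14.75
tool_pos: [0.502, 0.3097, 0.138]
tcp_rot: [[1.0, -0.001, 0.009], [-0.001, -1.0, 0.002], [0.009, -0.002, -1.0]]
force: [10.1, -0.5, 0.5]
grip_width: 0.0196
```

```bash
python3 look.py 13
```

```text
[0.50193838 0.31143564 0.1381968 ] 0.018879122884555052 [10.76190745  0.8822264  -0.29067152] [[1.0, -0.0003, 0.0091], [-0.0003, -1.0, 0.0035], [0.0091, -0.0035, -1.0]]
expected foot px [294.9 309.5] seen [([288, 305, 13, 10, 74], [294.12, 309.69])]
```

View pics/c13.png

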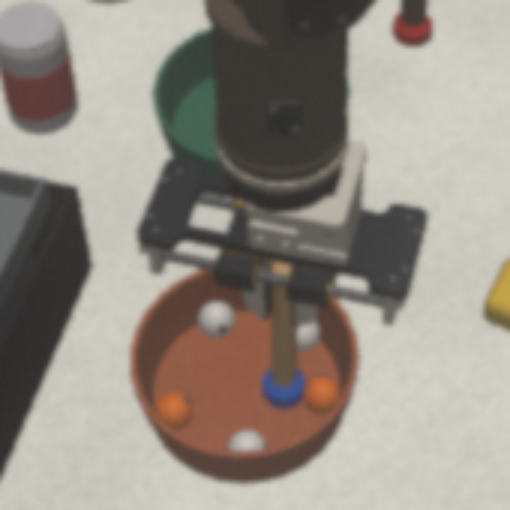

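All 8 stations are covered, and the beads have moved well away from where they started. I'll close the second circle to the left, come back to the middle and lift out.

Call:
carry_out(rows=[{"dx":0.01,"dy":-0.06,"dz":0.0,"ax":-0.001,"ay":-0.001,"az":0.0,"gripper":0.0},{"dx":0.03,"dy":-0.11,"dz":0.0,"ax":-0.001,"ay":-0.002,"az":0.0,"gripper":0.0},{"dx":0.05,"dy":-0.16,"dz":0.0,"ax":-0.001,"ay":-0.003,"az":0.0,"gripper":0.0},{"dx":0.08,"dy":-0.2,"dz":0.0,"ax":-0.001,"ay":-0.003,"az":0.0,"gripper":0.0},{"dx":0.11,"dy":-0.24,"dz":0.0,"ax":-0.001,"ay":-0.003,"az":0.0,"gripper":0.0},{"dx":0.15,"dy":-0.28,"dz":0.0,"ax":-0.001,"ay":-0.003,"az":0.0,"gripper":0.0},{"dx":0.19,"dy":-0.3,"dz":0.0,"ax":-0.001,"ay":-0.003,"az":0.0,"gripper":0.0},{"dx":0.24,"dy":-0.32,"dz":0.0,"ax":-0.001,"ay":-0.003,"az":0.0,"gripper":0.0},{"dx":0.29,"dy":-0.33,"dz":0.0,"ax":-0.001,"ay":-0.003,"az":0.0,"gripper":0.0},{"dx":0.33,"dy":-0.33,"dz":0.0,"ax":-0.001,"ay":-0.003,"az":0.0,"gripper":0.0}])

```text
t: 15.63
tool_pos: [0.5358, 0.3435, 0.1383]
tcp_rot: [[1.0, -0.001, -0.0], [-0.001, -1.0, -0.001], [-0.0, 0.001, -1.0]]
force: [1.4, -2.3, -2.6]
grip_width: 0.019
```

Call:
carry_out(rows=[{"dx":0.0,"dy":0.06,"dz":0.0,"ax":0.0,"ay":0.0,"az":0.0,"gripper":0.0},{"dx":0.0,"dy":0.12,"dz":0.0,"ax":0.0,"ay":0.0,"az":0.0,"gripper":0.0},{"dx":0.0,"dy":0.18,"dz":0.0,"ax":0.0,"ay":0.0,"az":0.0,"gripper":0.0},{"dx":0.0,"dy":0.24,"dz":0.0,"ax":0.0,"ay":0.0,"az":0.0,"gripper":0.0},{"dx":0.0,"dy":0.3,"dz":0.0,"ax":0.0,"ay":0.0,"az":0.0,"gripper":0.0},{"dx":0.0,"dy":0.3,"dz":0.0,"ax":0.0,"ay":0.0,"az":0.0,"gripper":0.0},{"dx":0.0,"dy":0.3,"dz":0.0,"ax":0.0,"ay":0.0,"az":0.0,"gripper":0.0}])

```text
t: 16.22
tool_pos: [0.5359, 0.3129, 0.1385]
tcp_rot: [[1.0, -0.002, -0.0], [-0.002, -1.0, -0.001], [-0.0, 0.001, -1.0]]
force: [-0.1, -0.3, -1.1]
grip_width: 0.0192
```

```bash
python3 look.py 14
```

```text
[0.53578321 0.31352947 0.13851568] 0.01932956693699333 [-0.19586694  0.43353066 -0.96012485] [[1.0, -0.0013, -0.0002], [-0.0013, -1.0, -0.0006], [-0.0002, 0.0006, -1.0]]
expected foot px [281. 307.] seen [([275, 303, 13, 10, 76], [281.25, 307.99])]
```

View pics/c14.png

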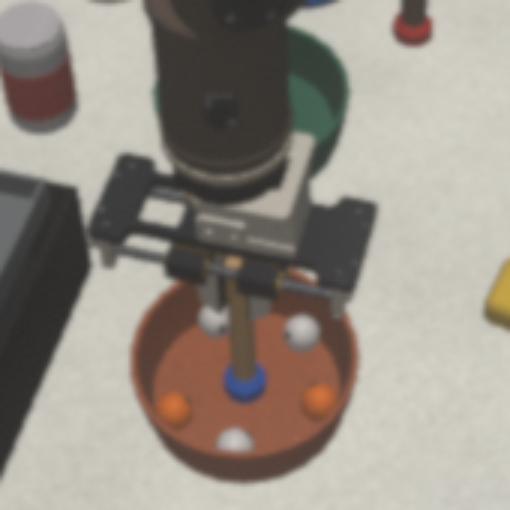

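All five beads are in the bowl, clear of the foot, and the rod is upright at the centre. Lifting out and heading for the bat.

Call:
carry_out(rows=[{"dx":0.0,"dy":0.0,"dz":-0.12,"ax":0.0,"ay":0.0,"az":0.0,"gripper":0.0},{"dx":0.0,"dy":0.0,"dz":-0.3,"ax":0.0,"ay":0.0,"az":0.0,"gripper":0.0},{"dx":0.0,"dy":0.0,"dz":-0.5,"ax":0.0,"ay":0.0,"az":0.0,"gripper":0.0},{"dx":0.0,"dy":0.0,"dz":-0.75,"ax":0.0,"ay":0.0,"az":0.0,"gripper":0.0},{"dx":0.0,"dy":0.0,"dz":-1.0,"ax":0.0,"ay":0.0,"az":0.0,"gripper":0.0}])

```text
t: 16.68
tool_pos: [0.5353, 0.3141, 0.2403]
tcp_rot: [[1.0, -0.0, -0.001], [-0.0, -1.0, -0.0], [-0.001, 0.0, -1.0]]
force: [0.6, 0.4, -1.4]
grip_width: 0.019
```

Call:
carry_out(rows=[{"dx":0.04,"dy":0.2,"dz":-0.1,"ax":0.0,"ay":0.0,"az":0.0,"gripper":0.0},{"dx":0.08,"dy":0.45,"dz":-0.2,"ax":0.0,"ay":0.0,"az":0.0,"gripper":0.0},{"dx":0.12,"dy":0.7,"dz":-0.2,"ax":0.0,"ay":0.0,"az":0.0,"gripper":0.0},{"dx":0.17,"dy":1.0,"dz":-0.2,"ax":0.0,"ay":0.0,"az":0.0,"gripper":0.0}])

```text
t: 17.02
tool_pos: [0.5522, 0.2154, 0.2624]
tcp_rot: [[1.0, 0.003, 0.002], [0.003, -1.0, 0.002], [0.002, -0.002, -1.0]]
force: [-0.7, -0.3, -2.3]
grip_width: 0.0191
```

Call:
carry_out(rows=[{"dx":0.04,"dy":0.25,"dz":0.0,"ax":0.0,"ay":0.0,"az":0.0,"gripper":0.0},{"dx":0.08,"dy":0.5,"dz":0.0,"ax":0.0,"ay":0.0,"az":0.0,"gripper":0.0},{"dx":0.12,"dy":0.75,"dz":0.0,"ax":0.0,"ay":0.0,"az":0.0,"gripper":0.0},{"dx":0.17,"dy":1.0,"dz":0.0,"ax":0.0,"ay":0.0,"az":0.0,"gripper":0.0}])

```text
t: 17.35
tool_pos: [0.5694, 0.1149, 0.2635]
tcp_rot: [[1.0, 0.004, 0.003], [0.004, -1.0, 0.003], [0.003, -0.003, -1.0]]
force: [0.3, -0.5, -2.7]
grip_width: 0.0194
```

Call:
carry_out(rows=[{"dx":0.04,"dy":0.25,"dz":0.0,"ax":0.0,"ay":0.0,"az":0.0,"gripper":0.0},{"dx":0.08,"dy":0.5,"dz":0.0,"ax":0.0,"ay":0.0,"az":0.0,"gripper":0.0},{"dx":0.12,"dy":0.75,"dz":0.0,"ax":0.0,"ay":0.0,"az":0.0,"gripper":0.0},{"dx":0.17,"dy":1.0,"dz":0.0,"ax":0.0,"ay":0.0,"az":0.0,"gripper":0.0}])

```text
t: 17.68
tool_pos: [0.5869, 0.0145, 0.2645]
tcp_rot: [[1.0, 0.005, 0.004], [0.005, -1.0, 0.003], [0.004, -0.003, -1.0]]
force: [1.1, 0.0, -2.4]
grip_width: 0.0192
```

Call:
carry_out(rows=[{"dx":0.04,"dy":0.25,"dz":0.0,"ax":0.0,"ay":0.0,"az":0.0,"gripper":0.0},{"dx":0.08,"dy":0.5,"dz":0.0,"ax":0.0,"ay":0.0,"az":0.0,"gripper":0.0},{"dx":0.12,"dy":0.75,"dz":0.0,"ax":0.0,"ay":0.0,"az":0.0,"gripper":0.0},{"dx":0.17,"dy":1.0,"dz":0.0,"ax":0.0,"ay":0.0,"az":0.0,"gripper":0.0}])

```text
t: 18.02
tool_pos: [0.6046, -0.0859, 0.2654]
tcp_rot: [[1.0, 0.006, 0.005], [0.006, -1.0, 0.003], [0.005, -0.003, -1.0]]
force: [0.3, 0.3, -1.9]
grip_width: 0.0192
```

Call:
carry_out(rows=[{"dx":0.04,"dy":0.25,"dz":0.0,"ax":-0.001,"ay":-0.002,"az":0.0,"gripper":0.0},{"dx":0.08,"dy":0.5,"dz":0.0,"ax":-0.001,"ay":-0.002,"az":0.0,"gripper":0.0},{"dx":0.12,"dy":0.75,"dz":0.0,"ax":-0.001,"ay":-0.002,"az":0.0,"gripper":0.0},{"dx":0.15,"dy":0.92,"dz":0.0,"ax":-0.001,"ay":-0.002,"az":0.0,"gripper":0.0},{"dx":0.15,"dy":1.0,"dz":0.0,"ax":-0.001,"ay":-0.002,"az":0.0,"gripper":0.0}])

```text
t: 18.43
tool_pos: [0.6205, -0.1888, 0.2657]
tcp_rot: [[1.0, 0.003, -0.001], [0.003, -1.0, -0.001], [-0.001, 0.001, -1.0]]
force: [-1.2, -0.7, -0.7]
grip_width: 0.0191
```

Call:
carry_out(rows=[{"dx":0.0,"dy":0.04,"dz":0.15,"ax":0.0,"ay":0.0,"az":0.0,"gripper":0.0},{"dx":0.0,"dy":0.04,"dz":0.35,"ax":0.0,"ay":0.0,"az":0.0,"gripper":0.0},{"dx":0.0,"dy":0.04,"dz":0.55,"ax":0.0,"ay":0.0,"az":0.0,"gripper":0.0},{"dx":0.0,"dy":0.04,"dz":0.75,"ax":0.0,"ay":0.0,"az":0.0,"gripper":0.0},{"dx":0.0,"dy":0.04,"dz":0.9,"ax":0.0,"ay":0.0,"az":0.0,"gripper":0.0},{"dx":0.0,"dy":0.04,"dz":1.0,"ax":0.0,"ay":0.0,"az":0.0,"gripper":0.0},{"dx":0.0,"dy":0.04,"dz":1.0,"ax":0.0,"ay":0.0,"az":0.0,"gripper":0.0}])

```text
t: 19.02
tool_pos: [0.6194, -0.1916, 0.1641]
tcp_rot: [[1.0, 0.004, -0.004], [0.004, -1.0, 0.0], [-0.004, -0.0, -1.0]]
force: [0.1, 0.2, -2.1]
grip_width: 0.0189
```

```bash
python3 - <<'E'
from plant import ctrl
from h import *
c=ctrl.capture("side"); np.savez("side15.npz",**c)
s=ctrl.observe(); p=s["tool_pos"]; print(p,s["force"],np.round(s["tcp_rot"],4).tolist(),s["q"])
print(proj(c,(p[0],p[1],p[2]-.115)),proj(c,(p[0],p[1],p[2]-.055)),blobs(c,(285,100,320,180),BLUE)[0])
cv2.imwrite("pics/c15.png",cv2.resize(c["image"][60:230,230:400],None,fx=3,fy=3))
E
```

```text
[ 0.62013559 -0.1918715   0.16547291] [ 0.4679986   0.15942595 -0.8153603 ] [[1.0, 0.0042, -0.0022], [0.0042, -1.0, -0.0], [-0.0022, 0.0, -1.0]] [ 0.48907405  0.57336693 -0.41959226  1.56275463  0.25614374  1.06247509
  0.00747799]
[299.93582198 156.48331416] [299.7849758 141.0242528] [([285, 154, 35, 26, 756], [300.99, 167.18])]
```

View pics/c15.png

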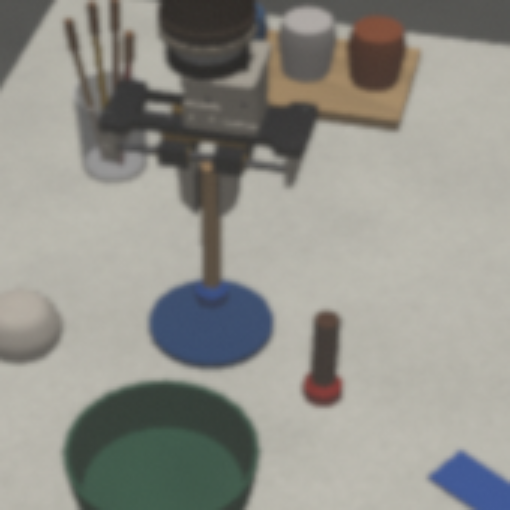

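The rod is upright above the bat, foot at about (301,157) against (300,156.5) expected. Lowering gently.

Call:
carry_out(rows=[{"dx":0.0,"dy":0.0,"dz":0.06,"ax":0.0,"ay":0.0,"az":0.0,"gripper":0.0},{"dx":0.0,"dy":0.0,"dz":0.12,"ax":0.0,"ay":0.0,"az":0.0,"gripper":0.0},{"dx":0.0,"dy":0.0,"dz":0.18,"ax":0.0,"ay":0.0,"az":0.0,"gripper":0.0},{"dx":0.0,"dy":0.0,"dz":0.23,"ax":0.0,"ay":0.0,"az":0.0,"gripper":0.0},{"dx":0.0,"dy":0.0,"dz":0.27,"ax":0.0,"ay":0.0,"az":0.0,"gripper":0.0},{"dx":0.0,"dy":0.0,"dz":0.29,"ax":0.0,"ay":0.0,"az":0.0,"gripper":0.0},{"dx":0.0,"dy":0.0,"dz":0.31,"ax":0.0,"ay":0.0,"az":0.0,"gripper":0.0},{"dx":0.0,"dy":0.0,"dz":0.31,"ax":0.0,"ay":0.0,"az":0.0,"gripper":0.0}])

```text
t: 19.73
tool_pos: [0.6199, -0.1919, 0.1341]
tcp_rot: [[1.0, 0.004, -0.003], [0.004, -1.0, 0.0], [-0.003, -0.0, -1.0]]
force: [0.6, 0.7, -0.2]
grip_width: 0.0192
```

Call:
carry_out(rows=[{"dx":0.0,"dy":0.0,"dz":0.01,"ax":0.0,"ay":0.0,"az":0.0,"gripper":0.0},{"dx":0.0,"dy":0.0,"dz":0.01,"ax":0.0,"ay":0.0,"az":0.0,"gripper":0.0},{"dx":0.0,"dy":0.0,"dz":0.01,"ax":0.0,"ay":0.0,"az":0.0,"gripper":0.0}])

```text
t: 19.98
tool_pos: [0.62, -0.192, 0.1332]
tcp_rot: [[1.0, 0.004, -0.002], [0.004, -1.0, -0.0], [-0.002, 0.0, -1.0]]
force: [0.2, 1.2, -1.2]
grip_width: 0.0188
```

Call:
carry_out(rows=[{"dx":0.0,"dy":0.0,"dz":0.01,"ax":0.0,"ay":0.0,"az":0.0,"gripper":0.0},{"dx":0.0,"dy":0.0,"dz":0.01,"ax":0.0,"ay":0.0,"az":0.0,"gripper":0.0},{"dx":0.0,"dy":0.0,"dz":0.01,"ax":0.0,"ay":0.0,"az":0.0,"gripper":0.0}])

```text
t: 20.23
tool_pos: [0.6203, -0.1919, 0.1329]
tcp_rot: [[1.0, 0.004, -0.002], [0.004, -1.0, -0.0], [-0.002, 0.0, -1.0]]
force: [-1.2, 0.7, 4.5]
grip_width: 0.0194
```

```bash
python3 - <<'E'
from plant import ctrl
from h import *
f=[]
for i in range(4):
    c=ctrl.capture("side"); f.append(ctrl.observe()["force"])
print(np.mean(f,0),ctrl.observe()["tool_pos"])
cv2.imwrite("pics/c16.png",cv2.resize(c["image"][60:230,230:400],None,fx=3,fy=3))
E
```

```text
[-0.96893244  0.0156268   5.85779676] [ 0.62027175 -0.19192155  0.1329119 ]
```

View pics/c16.png

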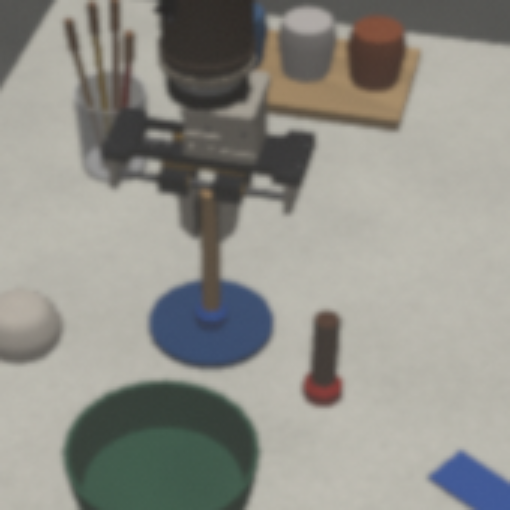

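The foot rests on the bat, with about 6 N upward contact at exactly the height expected. It's near the disc's centre at crop (212,318). Releasing.

Call:
carry_out(rows=[{"dx":0.0,"dy":0.0,"dz":0.0,"ax":0.0,"ay":0.0,"az":0.0,"gripper":0.25},{"dx":0.0,"dy":0.0,"dz":0.0,"ax":0.0,"ay":0.0,"az":0.0,"gripper":0.3},{"dx":0.0,"dy":0.0,"dz":0.0,"ax":0.0,"ay":0.0,"az":0.0,"gripper":0.4},{"dx":0.0,"dy":0.0,"dz":0.0,"ax":0.0,"ay":0.0,"az":0.0,"gripper":0.6},{"dx":0.0,"dy":0.0,"dz":0.0,"ax":0.0,"ay":0.0,"az":0.0,"gripper":0.8},{"dx":0.0,"dy":0.0,"dz":0.0,"ax":0.0,"ay":0.0,"az":0.0,"gripper":1.0},{"dx":0.0,"dy":0.0,"dz":0.0,"ax":0.0,"ay":0.0,"az":0.0,"gripper":1.0},{"dx":0.0,"dy":0.0,"dz":0.0,"ax":0.0,"ay":0.0,"az":0.0,"gripper":1.0},{"dx":0.0,"dy":0.0,"dz":0.0,"ax":0.0,"ay":0.0,"az":0.0,"gripper":1.0},{"dx":0.0,"dy":0.0,"dz":0.0,"ax":0.0,"ay":0.0,"az":0.0,"gripper":1.0}])

```text
t: 21.27
tool_pos: [0.6203, -0.1919, 0.1329]
tcp_rot: [[1.0, 0.004, -0.002], [0.004, -1.0, -0.0], [-0.002, 0.0, -1.0]]
force: [-0.1, 0.1, 0.3]
grip_width: 0.0762
```

Call:
carry_out(rows=[{"dx":0.0,"dy":0.0,"dz":-0.08,"ax":0.0,"ay":0.0,"az":0.0,"gripper":1.0},{"dx":0.0,"dy":0.0,"dz":-0.2,"ax":0.0,"ay":0.0,"az":0.0,"gripper":1.0},{"dx":0.0,"dy":0.0,"dz":-0.35,"ax":0.0,"ay":0.0,"az":0.0,"gripper":1.0},{"dx":0.0,"dy":0.0,"dz":-0.5,"ax":0.0,"ay":0.0,"az":0.0,"gripper":1.0},{"dx":0.0,"dy":0.0,"dz":-0.7,"ax":0.0,"ay":0.0,"az":0.0,"gripper":1.0},{"dx":0.0,"dy":0.0,"dz":-0.85,"ax":0.0,"ay":0.0,"az":0.0,"gripper":1.0},{"dx":0.0,"dy":0.0,"dz":-1.0,"ax":0.0,"ay":0.0,"az":0.0,"gripper":1.0},{"dx":0.0,"dy":0.0,"dz":-1.0,"ax":0.0,"ay":0.0,"az":0.0,"gripper":1.0}])

```text
t: 21.93
tool_pos: [0.6223, -0.1919, 0.2378]
tcp_rot: [[1.0, 0.004, 0.005], [0.004, -1.0, -0.002], [0.005, 0.002, -1.0]]
force: [0.5, -0.1, -0.1]
grip_width: 0.092
```

Call:
carry_out(rows=[{"dx":-0.1,"dy":0.25,"dz":-0.1,"ax":0.0,"ay":0.0,"az":0.0,"gripper":1.0},{"dx":-0.2,"dy":0.5,"dz":-0.2,"ax":0.0,"ay":0.0,"az":0.0,"gripper":1.0},{"dx":-0.3,"dy":0.75,"dz":-0.3,"ax":0.0,"ay":0.0,"az":0.0,"gripper":1.0},{"dx":-0.4,"dy":1.0,"dz":-0.3,"ax":0.0,"ay":0.0,"az":0.0,"gripper":1.0},{"dx":-0.4,"dy":1.0,"dz":-0.3,"ax":0.0,"ay":0.0,"az":0.0,"gripper":1.0},{"dx":-0.4,"dy":1.0,"dz":-0.3,"ax":0.0,"ay":0.0,"az":0.0,"gripper":1.0},{"dx":-0.4,"dy":1.0,"dz":-0.3,"ax":0.0,"ay":0.0,"az":0.0,"gripper":1.0},{"dx":-0.4,"dy":1.0,"dz":-0.3,"ax":0.0,"ay":0.0,"az":0.0,"gripper":1.0}])

```text
t: 22.6
tool_pos: [0.5831, -0.2904, 0.2677]
tcp_rot: [[1.0, 0.006, 0.005], [0.006, -1.0, -0.001], [0.005, 0.001, -1.0]]
force: [0.4, 0.2, -0.0]
grip_width: 0.0918
```

```bash
python3 - <<'E'
from plant import ctrl
from h import *
for n in("side","top"):
    c=ctrl.capture(n); np.savez(f"{n}F.npz",**c); cv2.imwrite(f"pics/{n}F.png",c["image"])
s=ctrl.observe(); print(s["t"],s["tool_pos"],s["grip_width"],s["force"])
T=load("topF.npz");S=load("sideF.npz")
p=lambda n,v:print(n,np.round(v,4))
print(blobs(T,(345,175,400,215),[((5,60,40),(22,255,255))])[0]); print(blobs(S,(285,110,320,170),[((5,60,40),(22,255,255))])[0])
b0=[("w",(199.83,207.67)),("w",(215.19,216.65)),("w",(192.24,232.)),("o",(187.3,218.7)),("o",(210.3,233.9))]
print("now white",[(x[1],(ray(T,x[1],.023)-[.535,.31,0])[:2].round(3)) for x in blobs(T,(165,190,235,252),[((0,0,110),(180,70,255))],8)[0] if x[0][4]<60])
print("now orange",[(x[1],(ray(T,x[1],.023)-[.535,.31,0])[:2].round(3)) for x in blobs(T,(165,190,235,252),[((5,190,110),(16,255,255))],5)[0]])
RED=[((0,130,50),(10,255,255)),((170,130,50),(180,255,255))]
print(blobs(S,(325,160,350,200),RED)[0],blobs(T,(330,225,355,245),RED)[0])
a=cv2.resize(S["image"][60:340,200:400],None,fx=2,fy=2);b=cv2.resize(T["image"][130:270,160:360],None,fx=2,fy=2)
h=np.zeros((560,800,3),np.uint8);h[:,:400]=a;h[:280,400:]=b;h[280:,400:]=cv2.resize(T["image"][130:270,300:500],None,fx=2,fy=2); cv2.imwrite("pics/cF.png",h)
E
```

```text
22.7 [ 0.58312181 -0.29050712  0.2676508 ] 0.09186508986622824 [-0.34158141  0.41164642  0.34081302]
[([367, 183, 8, 8, 40], [370.52, 186.1]), ([361, 193, 4, 3, 7], [362.0, 194.14])]
[([297, 123, 6, 39, 133], [299.8, 140.44])]
now white [([216.32, 209.23], array([ 0.039, -0.049])), ([181.3, 224.66], array([-0.008,  0.061]))]
now orange [([187.0, 207.0], array([0.048, 0.043])), ([198.32, 241.79], array([-0.062,  0.007]))]
[([333, 188, 10, 4, 26], [337.46, 189.69])] [([335, 230, 11, 12, 38], [338.34, 236.37])]
```

View pics/cF.png

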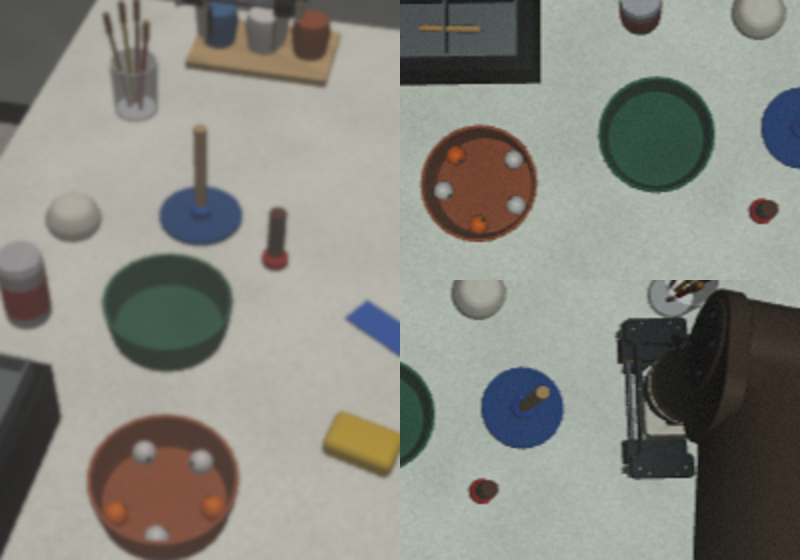

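```bash
python3 - <<'E'
from plant import ctrl
from h import *
T=load("topF.npz");S=load("sideF.npz")
print("top T",ray(T,(370.5,186.1),.175),"S",ray(S,(300.2,124),.175),"foot S",ray(S,(300.5,165.5),.02),"bat",ray(T,(360.7,193.5),.01))
print(ctrl.job_done())
E
```

```text
top T [ 0.61779271 -0.19245105  0.175     ] S [ 0.61771715 -0.18921266  0.175     ] foot S [ 0.61694162 -0.18556294  0.02      ] bat [ 0.61925031 -0.19495863  0.01      ]
the job is handed in; nothing more can be done
None
```

I did the whole task and handed the job in at about 23 s of the 64 s. The hand-in reports no verdict, so what follows rests on my own checks.

**Stirring:** I gripped the stirrer near the top of its handle and lowered the foot into the clear middle of the terracotta bowl. Starting on the left, I stirred two full clockwise circles of about 37 mm radius (left, far, right, near), then closed the second one back on the left. The foot stayed about 13–16 mm above the table.

**Last checks:**
- **Stirrer:** it stands on the blue disc within about 10 mm of the centre. Top and foot agree to within about 4 mm, so it is upright to roughly 2°.
- **Release:** the jaws are open, the gripper is clear of everything, and the measured force is about zero.
- **Beads:** all five are in the bowl, the farthest about 65 mm from its middle. By following them from picture to picture, I put each 35–55 mm from where it began.
- **Tamper:** its red foot appears at the same pixels as before, to within half a pixel.

**Disagreements and odd readings:**
- The two cameras differ by 3–5 mm in y, more than the stated calibration of about 2 mm. I used values in between.
- On the first pass of the right side, a bead wedged against the wall and tilted the rod about 3°. I raised the grip from 40 to 60 N. Similar wedging near the end of the second lap gave up to about 11 N, with the foot still where it should be.
- The final bead colour mask found only two of the three white beads. I located the third by eye in the picture.

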